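# Set out the saucers, pots and dibbers for sowing

## Task

Get the potting table ready for sowing. On the rotating caddy lay both saucers flat, each inside the white ring of its own size, and only then gently stand each pot upright on the saucer of its size, sitting flat and centred inside the saucer's rim. Also park every dibber in the rack: press it down sideways until it snaps fully home into a free place in the row of spring clips, the middle of its barrel midway between the two pairs of jaws; do not tip the pots over, and leave the other things where they are.

Things in the scene. Friction and masses are not known exactly. Their poses are not given: they have to be found in the camera images.
- saucer_large: The larger of two grey stoneware pot saucers: round, 68 mm across, 16 mm high, straight sides, rim 5 mm thick, so 58 mm across inside; inner floor 6 mm above the underside. 120 g. Origin: centre of its underside; z up.
- saucer_small: The smaller grey stoneware saucer: round, 56 mm across, 16 mm high, straight sides, rim 5 mm thick, 46 mm across inside; inner floor 6 mm above the underside. 80 g. Origin: centre of its underside; z up.
- pot_large: The larger of two grey stoneware pots, open at the top: 72 mm high, foot 40 mm across tapering out to 56 mm at 50 mm height, then a straight collar 64 mm across from 51 to 72 mm. About 240 g. Upright at the start. Origin: centre of its underside; z up.
- pot_small: The smaller grey stoneware pot, open at the top: 58 mm high, foot 30 mm across tapering out to 40 mm at 36 mm height, then a straight collar 50 mm across from 37 to 58 mm. About 130 g. Upright at the start. Origin: centre of its underside; z up.
- dibber0: Yellow plastic dibber, 202 mm long, 70 g, lying on the table (two or three are there, all alike; any may be absent): round barrel 22 mm thick, 124 mm long; at its -x end a 22 mm square pommel 30 mm long; at its +x end a blunt 48 mm taper. Origin: on the axis at mid-barrel, 11 mm above the table when lying; x along it towards the taper.
- dibber1: Another dibber just like dibber0; may be absent. Same origin and axes.
- dibber2: Another dibber just like dibber0; may be absent. Same origin and axes.
- caddy_base: Fixed foot of the grey rotating caddy, under its disc. The disc is flat, 210 mm across, its top 32 mm above the table; it turns about its centre by hand (holding friction 0.15 N m; it need not be turned). Origin: centre of the foot's underside.
- ring_large (a point): Middle of the larger of two white rings (84 mm outer diameter) marked on the caddy's disc; on its surface, 32 mm above the table, z up. The two rings lie oppopoint each other, each 50 mm from the disc's centre, and turn with it.
- ring_small (a point): Middle of the smaller white ring (72 mm outer diameter) on the same disc, on its surface; z up.
- rack: Fixed wooden rack board, 150 x 200 mm, 10 mm thick, with three clip places in a row along its y, 60 mm apart. Each place: two pairs of sprung steel jaws, open upwards, 42 mm either side of its middle along x, each pair 14 mm long, over a 14 mm wide block; between the two pairs nothing stands above the board for 56 mm. Origin: centre of its underside; z up.
- clip0 (a point): Clip place at the -y end of the row: point where the middle of the barrel axis lies when fully home, 34 mm above the table. x along the clipped dibber (either end may lead), y along the row, z up. Jaw lips: 16 mm apart at rest, tops 46 mm above the table; a barrel pressed down takes about 10 N in all, then they spring back over it.
- clip1 (a point): The middle clip place, likewise.
- clip2 (a point): The clip place at the +y end of the row, likewise.
- weeding_fork: Bystander: stainless hand fork with wooden handle, about 290 mm long, 28 mm high, at the back left. Origin: centre of its underside; z up.
- seed_jar: Bystander: small jar 36 mm across, 50 mm high, near the robot. Origin: centre of its underside; z up.
- twine_spool: Bystander: cork-brown spool 40 mm across, 40 mm high, at the back. Origin: centre of its underside; z up.
- label_box: Bystander: open wooden box 110 x 70 mm, 40 mm high, at the right. Origin: centre of its underside; z up.
- feed_bottle: Bystander: green bottle 60 mm across, 150 mm high, at the left. Origin: centre of its underside; z up.

How it is judged:
By the outcome, as a careful person would: the job done as asked, in the order asked, and still so for the second after the job is handed in, with the robot touching nothing.
Of dibber0, dibber1, dibber2 only 2 to 3 are there at a start; the rules pass over those that are not, and their reading is None.
At some moment in a run one of dibber0, dibber1, dibber2 may be knocked a few centimetres aside while the robot is not near it.
It also fails if it takes over 210 s, if anything falls off the work surface, if the arm or the gripper's body presses on something with over 40 N, if the wrist force passes 120 N, or if a joint passes its speed limit or range.

## Robot

A 7-joint arm with a two-finger parallel gripper is mounted at the origin on the work surface. World frame = base frame: x ahead of the robot, y to its left, z up, the work surface at z = 0. Lengths are in m, angles in rad, forces in N, time in s.
With the tool pointing down it reaches from about 0.35 to 0.9 m from the base axis. Payload 7.2 kg.
Tool frame: the origin (TCP) lies at the very end of the fingers, on their centre line; the grasp point (between the pads) lies 19 mm behind it; z points along the fingers, y is the line along which they close (so a half turn about z gives the same grasp; the last joint's range is limited). The gripper opens to 85 mm and grips with 20 to 120 N. Pads are 22 mm wide; open, the fingers measure 114 mm over their backs; the gripper's body (76 mm by 85 mm) begins 54 mm behind the grasp point. The pads swing forward as they close: fully open they stand 13 mm farther back than shut.
Start: joints at [-1.219, 0.411, -0.013, 1.596, 0.006, 1.134, -0.082], TCP at [0.255, 0.571, 0.231] pointing down, gripper open.
Joint ranges: [-2.95, 2.95], [-0.29, 1.99], [-1.47, 1.44], [0.14, 2.54], [-1.03, 4.17], [0.13, 1.85], [-2.86, 2.86]. Speed limits (rad/s): [2.39, 2.39, 3.01, 3.01, 3.14, 3.14, 3.14].

## Interface

Orientations are given as a rotation vector (axis times angle).
In Python, from workcell import r gives the robot as it stands.
- The arm moves only by the shell command python3 drive.py [OPENING] [FORCE], which reads ROWS from standard input. ROWS is a JSON list of rows, 1 to 10 of them, each written [[dx, dy, dz], turn]: dx, dy, dz in m, then a turn about the tool's z in rad; each row shifts and turns the commanded pose from where the row before left it, along the tool's axes as they then stand; what a row does not reach is not made up. A row lasts 1/12 s, in which the tool goes at most 0.0417 m and 0.125 rad, less where a joint would pass 70% of its speed; a pose out of reach is approached as far as the arm can. OPENING is the finger opening in m, set as the command begins (- or left out keeps the last). The fingers move at their own pace and stop on an object; FORCE is the grip in N (left out, the last holds). Time passes only in rows, so rows that do not move let the fingers close. It prints the time, the measured TCP pose, the force, the opening and the grip force at its end. Input that does not fit is refused with a message, and nothing moves.
- r.get_obs(): the state, without advancing time (a new reading comes with each control period).
- r.capture(name): name is "scene" or "top" or "wrist"; returns the picture (384x512x3 uint8, red, green, blue); there is no depth.
- r.calibration(name): a dict with "intrinsics" (3x3 intrinsics, pixels), "k1" (the pictures are not rectified: a ray, as slopes to the right and down, at radius r is drawn at 1 + k1 r^2 times it, then the intrinsics apply), "rvec" (rotation vector, rad) and "tvec" (3), from world to camera coordinates, as OpenCV has them. Camera axes: x right, y down, z forward; pixel columns grow to the right and rows downward; lengths in m; the calibration is good to about 2 mm. A picture is of the moment at which its call begins: read the wrist's pose just before it. calibration takes no time and is no camera call; for the wrist camera it gives the pose at the moment of the call.
- r.job_done(): hands the job in; it is judged then, once.
The state is a dict: "t": time; "q": joint angles; "qd": joint speeds; "tau": joint torques, N m; "ee_pos": TCP position; "orientation": TCP orientation; "wrist_force": force on the tool from outside, world axes, zero at the start; "moment": the same for the moment, N m; "finger_gap": finger opening in m; "grip_force": force on a finger pad.
Only numpy, scipy, OpenCV 4.12 (cv2) and the standard library are available. Lean on these libraries where they do the work, as an engineer would, in place of code of your own. Each camera call takes 0.05 s, during which the arm holds its last target. There are 200 camera calls.

## Working session

There is one attempt and no reset: what is moved stays moved. The work goes in short steps, Python scripts to look and compute and a shell command to move; the robot and the scene stay as the last step left them, time stands still between calls to the robot, and variables do not carry over. Pictures are saved under pics/ and viewed, at most 14 in all, crops included, and the job is handed in when it is done.

```bash
ls; mkdir -p pics
cat > h.py <<'E'
import numpy as np, cv2
from scipy.spatial.transform import Rotation as R
from workcell import r
def cam(n):
    c=r.calibration(n); return np.array(c["intrinsics"]),c["k1"],R.from_rotvec(c["rvec"]).as_matrix(),np.array(c["tvec"])
def ray(c,u,v):
    K,k1,M,t=c
    p=cv2.undistortPoints(np.array([[[u,v]]],float),K,np.array([k1,0,0,0.]))[0,0]
    return -M.T@t, M.T@np.array([p[0],p[1],1])
def onz(c,u,v,z):
    o,d=ray(c,u,v); return o+d*(z-o[2])/d[2]
def proj(c,P):
    K,k1,M,t=c
    return cv2.projectPoints(np.array(P,float).reshape(-1,1,3),cv2.Rodrigues(M)[0],t,K,np.array([k1,0,0,0.]))[0][:,0]
def snap(n,f):
    c=cam(n); im=r.capture(n); cv2.imwrite('pics/'+f,im[:,:,::-1]); np.save('pics/'+f+'.npy',im); return c,im
E
python3 - <<'E'
from h import *
for n in("top","scene","wrist"):
    c,im=snap(n,n+"0.png"); print(n,-c[2].T@c[3],c[2].tolist(),c[0][0,0],c[1])
o=r.get_obs();print(o["t"],o["ee_pos"],R.from_rotvec(o["orientation"]).as_matrix().round(3).tolist(),o["finger_gap"])
a=cv2.imread('pics/top0.png');cv2.imwrite('pics/top0b.png',cv2.resize(a,(800,600)))
E
```

```text
drive.py
pics
workcell.py
top [ 0.35273961 -0.0575794   1.1671691 ] [[-0.023566576198289096, -0.9996292810364817, -0.013635137724885393], [-0.9857024242738635, 0.025510064133721328, -0.1665531969327568], [0.1668392857420532, 0.009515099704143104, -0.9859381905630299]] 359.19425634576777 -0.11418475103312935
scene [ 1.01805257 -0.9593127   0.80442775] [[0.8927290846703685, 0.4504256702105025, -0.012308411718219114], [0.25633951689046075, -0.5301425081792622, -0.8082320045022751], [-0.37057365457351493, 0.7183770852670761, -0.5887355347685485]] 411.53599747632876 -0.13615935077464011
wrist [0.18461991 0.60025615 0.37205062] [[0.40713279217965065, 0.9133672917260418, -0.0017549749393536984], [0.87062239298074, -0.3874969202944772, 0.3030887421247882], [0.27615129616297684, -0.12492528634080442, -0.9529607203133699]] 275.5496853441173 0.01361595736764316
0.15 [0.25458687 0.57037172 0.23064333] [[-0.913, 0.408, -0.0], [0.408, 0.913, -0.001], [-0.0, -0.001, -1.0]] 0.08546681044817936
```

View pics/top0b.png

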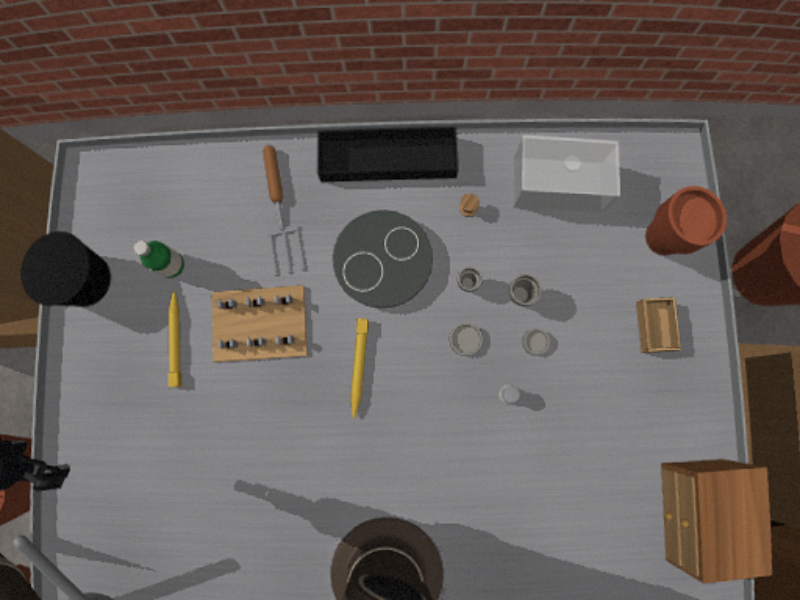

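View pics/scene0.png

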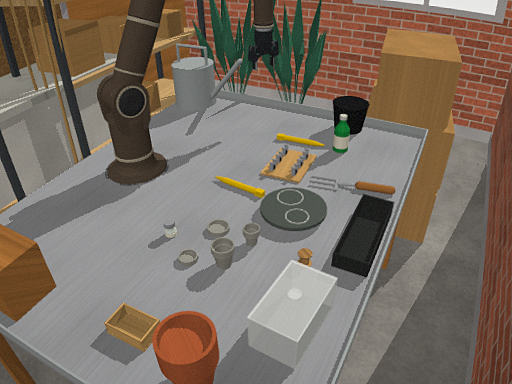

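The top picture (800 px wide) shows dibbers at (174,340) and (360,368), the rack at (258,323) and the caddy at (382,258), with the large ring at (363,270) and the small one at (402,243). The saucers are at (466,340) and (537,342), and the pots at (469,279) and (524,290). No third dibber is visible. Now to measure.

```bash
cat > m.py <<'E'
from h import *
def dibbers(c,im,z=0.011):
    hsv=cv2.cvtColor(im,cv2.COLOR_RGB2HSV); m=cv2.inRange(hsv,(20,150,90),(35,255,255))
    out=[]
    for k in cv2.findContours(m,0,1)[0]:
        if cv2.contourArea(k)<150: continue
        P=np.array([onz(c,*(p[0]),z)[:2] for p in k]); 
        mk=np.zeros(m.shape,np.uint8); cv2.drawContours(mk,[k],0,1,-1); ys,xs=np.nonzero(mk)
        Q=np.array([onz(c,x,y,z)[:2] for x,y in zip(xs,ys)]); mu=Q.mean(0)
        d=np.linalg.svd(Q-mu,full_matrices=False)[2][0]; n=np.array([-d[1],d[0]])
        s=(Q-mu)@d; lo,hi=s.min(),s.max()
        wl=np.ptp(((Q-mu)@n)[s<lo+.015]); wh=np.ptp(((Q-mu)@n)[s>hi-.015])
        if wl<wh: d=-d; lo,hi=-hi,-lo   # d toward taper, lo = pommel end
        lat=np.median(((Q-mu)@n))
        mid=mu+d*((lo+hi)/2-0.009)  # pommel end at -92, tip +110
        out.append((mid,np.arctan2(d[1],d[0]),hi-lo))
    return out
if __name__=="__main__":
    im=np.load('pics/top0.png.npy'); c=cam("top")
    for d in dibbers(c,im): print("dib",d)
    for n,u,v,z in[("rack",258,323,.01),("caddy",382,258,.032),("ringL",363,270,.032),("ringS",402,243,.032),("sL",466,340,.016),("sS",537,342,.016),("pS",469,279,.058),("pL",524,290,.072),("jar",509,394,.05),("spool",469,205,.04)]:
        print(n,onz(c,u*.64,v*.64,z).round(3))
    x0,y0=190,120;C=im[120:270,195:375,::-1]; cv2.imwrite('pics/crA.png',cv2.resize(C,(720,600),interpolation=cv2.INTER_CUBIC))
    C=im[175:240,130:205,::-1]; cv2.imwrite('pics/crB.png',cv2.resize(C,(690,598),interpolation=cv2.INTER_CUBIC))
E
python3 m.py
```

```text
dib (array([0.42516405, 0.05023644]), np.float64(3.036386236594364), np.float64(0.199959847801329))
dib (array([0.47505209, 0.44369612]), np.float64(0.050415288184820176), np.float64(0.19763194050473054))
rack [0.512 0.261 0.01 ]
caddy [ 0.639 -0.003  0.032]
ringL [0.614 0.037 0.032]
ringS [ 0.67  -0.046  0.032]
sL [ 0.465 -0.172  0.016]
sS [ 0.457 -0.319  0.016]
pS [ 0.584 -0.179  0.058]
pL [ 0.556 -0.287  0.072]
jar [ 0.352 -0.25   0.05 ]
spool [ 0.747 -0.189  0.04 ]
```

View pics/crA.png

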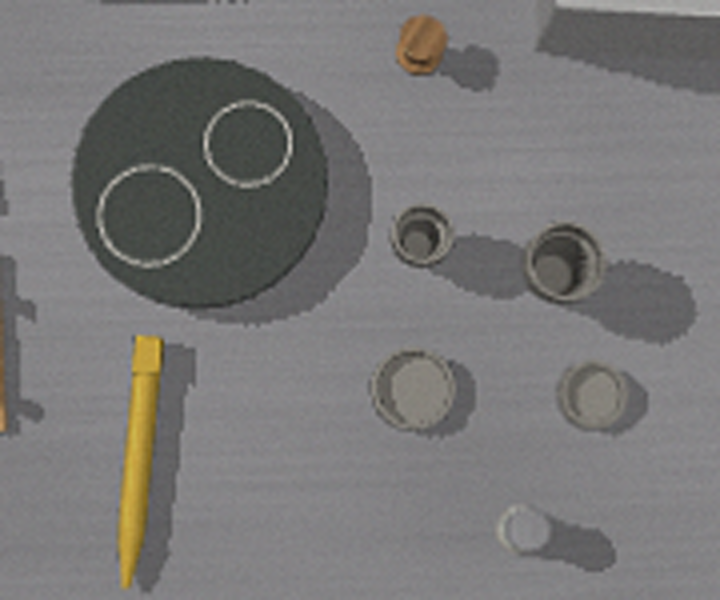

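View pics/crB.png

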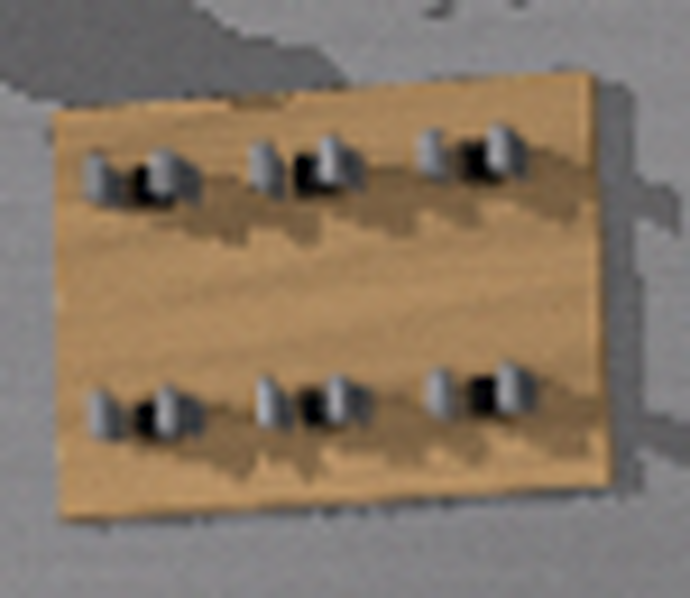

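```bash
cat > go.py <<'E'
from h import *
import sys
def go(x,y,z,a):
    o=r.get_obs(); M=R.from_rotvec(o["orientation"]).as_matrix(); p=np.array(o["ee_pos"])
    a0=np.arctan2(M[1,1],M[0,1]); t=(a0-a+np.pi/2)%np.pi-np.pi/2
    M2=M@R.from_rotvec([0,0,t]).as_matrix(); d=M2.T@(np.array([x,y,z])-p)
    print("turn %.3f then"%t,d.round(4),"len %.3f"%np.linalg.norm(d),"q7 %.2f"%o["q"][6],"t",o["t"])
if __name__=="__main__": go(*map(float,sys.argv[1:5]))
E
echo '[[[0,0,0],-0.1175],[[0,0,0],-0.1175],[[0,0,0],-0.1175],[[0,0,0],-0.1175],[[0,0,0],0]]' | python3 drive.py 0.085 40
echo '[[[-0.0306,-0.0196,0],0],[[-0.0306,-0.0196,0],0],[[-0.0306,-0.0196,0],0],[[-0.0306,-0.0196,0],0],[[-0.0306,-0.0196,0],0],[[-0.0306,-0.0196,0],0],[[-0.0306,-0.0196,0],0],[[0,0,0],0],[[0,0,0],0]]' | python3 drive.py
python3 go.py .475 .444 .2 1.62
python3 - <<'E'
from h import *; from m import dibbers
c,im=snap("wrist","w1.png")
for d in dibbers(c,im): print(d)
c,im=snap("top","t1.png")
for d in dibbers(c,im): print(d)
E
```

```text
t: 0.57
ee_pos: [0.2547, 0.5705, 0.2309]
orientation: [0.087, -3.14, 0.001]
wrist_force: [0.1, -0.2, 0.2]
finger_gap: 0.085
grip_force: 0.0
t: 1.32
ee_pos: [0.4782, 0.442, 0.2308]
orientation: [-0.065, 3.14, -0.002]
wrist_force: [-0.4, -0.3, -0.3]
finger_gap: 0.0852
grip_force: 0.0
turn -0.008 then [0.0031 0.0022 0.0308] len 0.031 q7 0.78 t 1.3167
(array([0.47849252, 0.43327441]), np.float64(0.0561416823850896), np.float64(0.14677713874383688))
(array([0.42516139, 0.05021938]), np.float64(3.0370698886803837), np.float64(0.19995704923670238))
(array([0.47493949, 0.44357516]), np.float64(0.053039366918831286), np.float64(0.19786716953997158))
```

View pics/w1.png

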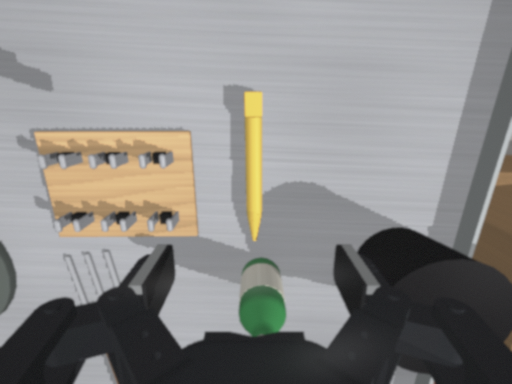

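The wrist view shows the dibber from (254,93) at the pommel to (254,241) at the tip, the rack spanning (35..197,130..237) on its left, and the bottle at (262,295). I'll cross-check the two cameras.

Run:
```python
from h import *
cw=cam("wrist"); ct=cam("top")
im=np.load('pics/w1.png.npy'); hsv=cv2.cvtColor(im,cv2.COLOR_RGB2HSV)
for v in (97,110,130,160,200,220,235): print(v,hsv[v,254], np.nonzero(cv2.inRange(hsv[v:v+1],(18,120,60),(40,255,255))[0])[0][[0,-1]])
for u,v in((254,93),(254,241),(254,170)): print(onz(cw,u,v,.011).round(4))
for u,v in((36,132),(190,131),(197,236),(60,237)): print("rackw",onz(cw,u,v,.01).round(4))
for u,v in((55,108),(592,72),(610,487),(62,520)): print("rackt",onz(ct,130+(u-4.6)/9.2,175+(v-4.6)/9.2,.01).round(4))
d=np.array([np.cos(.053),np.sin(.053)]);m=np.array([.475,.4436])
print(proj(cw,[[*(m+d*s),.011] for s in(-.092,0,.11)]))
```

```text
97 [ 25 143 237] [245 260]
110 [ 25 142 237] [245 260]
130 [ 26 140 238] [246 260]
160 [ 25 141 238] [246 260]
200 [ 25 143 236] [247 261]
220 [ 25 146 233] [249 259]
235 [ 25 146 232] [252 256]
[0.3819 0.4386 0.011 ]
[0.5836 0.4484 0.011 ]
[0.4785 0.4433 0.011 ]
rackw [0.443  0.1627 0.01  ]
rackw [0.4316 0.3587 0.01  ]
rackw [0.5801 0.3656 0.01  ]
rackw [0.5909 0.1688 0.01  ]
rackt [0.5832 0.3639 0.01  ]
rackt [0.5909 0.1664 0.01  ]
rackt [0.4418 0.1592 0.01  ]
rackt [0.4338 0.3567 0.01  ]
[[254.05402592  94.05089114]
 [254.34248395 167.47956463]
 [254.63555369 241.77410138]]
```

```bash
sed -i 's/(20,150,90),(35,255,255)/(22,120,60),(35,255,255)/' m.py
echo '[[[0.003,0.0015,0.0367],-0.004],[[0,0,0.04],0],[[0,0,0.04],0],[[0,0,0.04],0],[[0,0,0.04],0],[[0,0,0.015],0],[[0,0,0.006],0],[[0,0,0.006],0],[[0,0,0],0],[[0,0,0],0]]' | python3 drive.py 0.045
python3 go.py .475 .4436 .004 1.624
```

```text
t: 2.25
ee_pos: [0.4728, 0.4471, 0.0091]
orientation: [-0.086, 3.139, 0.003]
wrist_force: [-0.0, -0.5, 0.5]
finger_gap: 0.0454
grip_force: 0.0
turn 0.001 then [-0.002  -0.0036  0.0051] len 0.007 q7 0.77 t 2.25
```

```bash
echo '[[[-0.002,-0.0036,0.0045],0],[[0,0,0],0],[[0,0,0],0]]' | python3 drive.py
echo '[[[0,0,0],0],[[0,0,0],0],[[0,0,0],0],[[0,0,0],0],[[0,0,0],0],[[0,0,0],0]]' | python3 drive.py 0.015 60
python3 - <<'E'
from h import *; c,im=snap("wrist","w2.png")
E
python3 go.py .475 .4436 .004 1.624
```

```text
t: 2.5
ee_pos: [0.4754, 0.4421, 0.0039]
orientation: [-0.084, 3.139, 0.001]
wrist_force: [0.3, -0.4, 0.1]
finger_gap: 0.045
grip_force: 0.0
t: 3.0
ee_pos: [0.475, 0.4426, 0.0038]
orientation: [-0.085, 3.14, 0.001]
wrist_force: [-0.7, -0.7, 6.1]
finger_gap: 0.0199
grip_force: 58.7
turn 0.001 then [-0.0001  0.001  -0.0002] len 0.001 q7 0.77 t 3.05
```

View pics/w2.png

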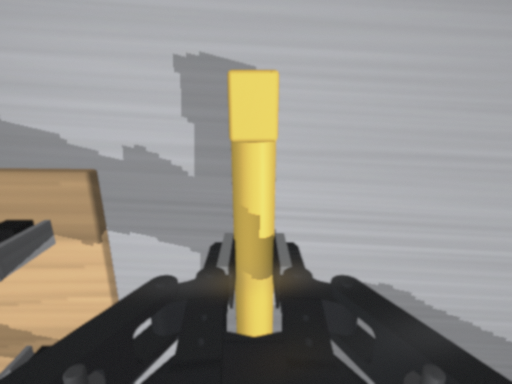

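The pads hold the barrel mid-length, with the pommel at (254,105). Now a test lift.

```bash
echo '[[[0,0,-0.02],0],[[0,0,-0.04],0],[[0,0,-0.04],0],[[0,0,0],0],[[0,0,0],0]]' | python3 drive.py
python3 - <<'E'
from h import *; from m import dibbers
c,im=snap("wrist","w3.png"); 
hsv=cv2.cvtColor(im,cv2.COLOR_RGB2HSV); m=cv2.inRange(hsv,(22,120,60),(35,255,255)); ys,xs=np.nonzero(m); print(ys.min(),ys.max()); 
a=np.load('pics/w2.png.npy'); m2=cv2.inRange(cv2.cvtColor(a,cv2.COLOR_RGB2HSV),(22,120,60),(35,255,255)); ys,xs=np.nonzero(m2); print(ys.min(),ys.max())
zz=[]
for mm in (m,m2):
  print([ (v,np.nonzero(mm[v])[0][[0,-1]].tolist()) for v in (75,120,160,200)])
o=r.get_obs();p=np.array(o["ee_pos"]);M=R.from_rotvec(o["orientation"]).as_matrix()
top=[np.nonzero(m[:,254])[0][0]];print(top)
for q in(0,.005,.01,.015): print(q, onz(c,254,top[0],p[2]+q), np.linalg.inv(M)@(onz(c,254,top[0],p[2]+q)-p))
E
python3 go.py .475 .4436 .004 1.624
```

```text
t: 3.47
ee_pos: [0.476, 0.4437, 0.106]
orientation: [-0.085, 3.137, 0.006]
wrist_force: [1.1, 0.9, -1.8]
finger_gap: 0.0198
grip_force: 58.8
71 337
70 337
[(75, [228, 277]), (120, [230, 276]), (160, [233, 274]), (200, [234, 273])]
[(75, [228, 277]), (120, [229, 276]), (160, [232, 274]), (200, [234, 273])]
[np.int64(71)]
0 [0.38318572 0.43686552 0.10381516] [ 0.09185254 -0.000793   -0.00010551]
0.005 [0.38373006 0.43687705 0.10881516] [ 0.09130268 -0.00080486 -0.00510491]
0.01 [0.38427441 0.43688858 0.11381516] [ 0.09075281 -0.00081671 -0.01010431]
0.015 [0.38481876 0.4369001  0.11881516] [ 0.09020295 -0.00082857 -0.0151037 ]
turn 0.001 then [-0.0001  0.0008  0.0998] len 0.100 q7 0.78 t 3.5167
```

Run:
```python
import cv2
a=cv2.imread('pics/w1.png')[120:250,25:205]; cv2.imwrite('pics/w1c.png',cv2.resize(a,(792,572),interpolation=cv2.INTER_CUBIC))
```

```text
(no output)
```

View pics/w1c.png

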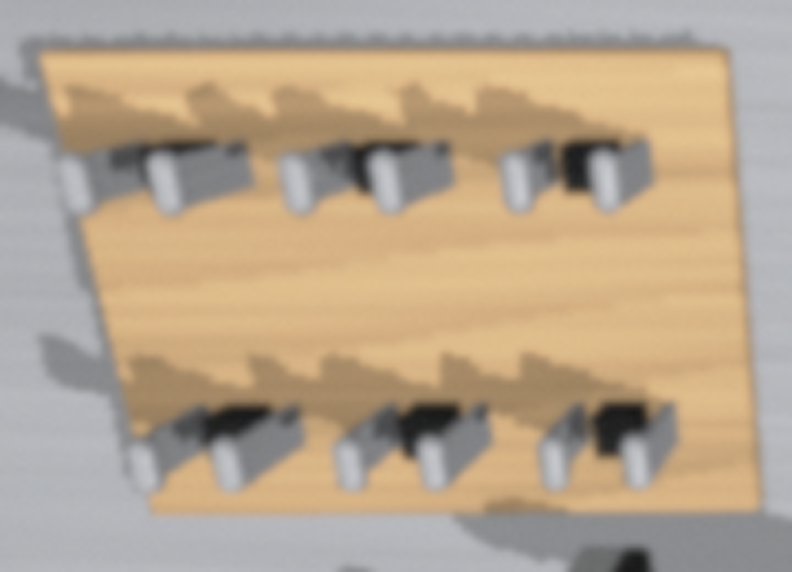

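Run:
```python
from h import *
o=r.get_obs();M=R.from_rotvec(o["orientation"]).as_matrix();p=np.array(o["ee_pos"])
K,k,C,t=cam("wrist")
M1=R.from_rotvec([-.065,3.14,-.002]).as_matrix();p1=np.array([.4782,.442,.2308])
# cam: C x + t ; x = M y + p
Cy=C@M; ty=C@p+t
c=(K,k,Cy@M1.T,ty-Cy@M1.T@p1)
print(onz(c,254,170,.011))
J=[((77,182),(165,182)),((298,182),(386,180)),((517,182),(605,182)),((147,467),(229,463)),((350,464),(432,461)),((555,462),(637,460))]
Q=[np.mean([onz(c,25+(u-2)/4.4,120+(v-2)/4.4,.046) for u,v in j],0)[:2] for j in J]
for q in Q: print(q.round(4))
for i in range(3): print("place",((Q[i]+Q[i+3])/2).round(4),np.arctan2(*(Q[i+3]-Q[i])[::-1]).round(3),np.linalg.norm(Q[i+3]-Q[i]).round(4))
```

```text
[0.48219509 0.44005119 0.011     ]
[0.4737 0.1993]
[0.4708 0.2585]
[0.4685 0.3176]
[0.5569 0.2036]
[0.5537 0.2624]
[0.5508 0.322 ]
place [0.5153 0.2014] 0.052 0.0833
place [0.5123 0.2605] 0.046 0.083
place [0.5096 0.3198] 0.054 0.0824
```

```bash
python3 go.py .5065 .323 .075 1.621
```

```text
turn 0.004 then [-0.0256 -0.1211  0.0287] len 0.127 q7 0.78 t 3.5167
```

```bash
echo '[[[-0.0064,-0.0303,0],0.004],[[-0.0064,-0.0303,0],0],[[-0.0064,-0.0303,0.014],0],[[-0.0064,-0.0303,0.014],0],[[0,0,0],0],[[0,0,0],0],[[0,0,0],0]]' | python3 drive.py; python3 go.py .5065 .323 .06 1.621
python3 - <<'E'
from h import *
c,im=snap("top","t2.png"); cv2.imwrite('pics/t2c.png',cv2.resize(im[160:250,120:220,::-1],(667,600),interpolation=cv2.INTER_CUBIC))
E
```

```text
t: 4.1
ee_pos: [0.5056, 0.3225, 0.0738]
orientation: [0.079, -3.138, 0.001]
wrist_force: [-0.8, -0.4, 0.4]
finger_gap: 0.0197
grip_force: 58.9
turn -0.000 then [-0.0009  0.0004  0.0138] len 0.014 q7 0.95 t 4.1
```

```bash
echo '[[[-0.0009,0.0004,0.012],0],[[0,0,0.008],0],[[0,0,0.005],0],[[0,0,0.005],0],[[0,0,0],0]]' | python3 drive.py - 90 | sed -n '2p;4p'; echo '[[[0,0,0.005],0],[[0,0,0.005],0],[[0,0,0.005],0],[[0,0,0.002],0],[[0,0,0],0],[[0,0,0],0]]' | python3 drive.py | sed -n '2p;4p'; python3 go.py .5065 .323 .027 1.621
```

```text
ee_pos: [0.5069, 0.3213, 0.0436]
wrist_force: [1.7, -4.6, -0.4]
ee_pos: [0.5076, 0.3209, 0.0269]
wrist_force: [1.9, -4.3, -3.4]
turn -0.001 then [ 0.001   0.0021 -0.0001] len 0.002 q7 0.95 t 5.0667
```

```bash
echo '[[[0,-0.002,0.002],0],[[0,0,0],0],[[0,0,0],0]]' | python3 drive.py | sed -n '2p;4p'; echo '[[[0,0,0.002],0],[[0,0,0],0],[[0,0,0],0]]' | python3 drive.py | sed -n '2p;4p'
```

```text
ee_pos: [0.5077, 0.3209, 0.0267]
wrist_force: [-2.2, -3.4, 10.0]
ee_pos: [0.5077, 0.3209, 0.0266]
wrist_force: [-5.7, -6.6, 26.5]
```

```bash
echo '[[[0,0.002,-0.003],0],[[0,0,0],0],[[0,0,0],0],[[0,0,0],0],[[0,0,0],0]]' | python3 drive.py 0.045 | sed -n '2p;4,5p'; echo '[[[0,0,-0.03],0],[[0,0,-0.04],0],[[0,0,-0.04],0],[[0,0,-0.04],0],[[0,0,0],0],[[0,0,0],0]]' | python3 drive.py | sed -n '2p;4,5p'
python3 - <<'E'
from h import *; from m import dibbers
c,im=snap("top","t3.png")
for z in(.011,.034):
  for d in dibbers(c,im,z): print(z,d)
c,im=snap("wrist","w4.png")
E
```

```text
ee_pos: [0.507, 0.3231, 0.0266]
wrist_force: [0.3, 0.4, 0.4]
finger_gap: 0.0451
ee_pos: [0.5087, 0.324, 0.1797]
wrist_force: [-0.3, -1.2, -0.8]
finger_gap: 0.0447
0.011 (array([0.42528205, 0.05006125]), np.float64(3.034532930205965), np.float64(0.20023429268082513))
0.011 (array([0.50975372, 0.33093309]), np.float64(0.044636127681427544), np.float64(0.20370835898873424))
0.034 (array([0.42401696, 0.04790079]), np.float64(3.034532930205965), np.float64(0.1962509750791748))
0.034 (array([0.50645134, 0.32319631]), np.float64(0.044636127681427544), np.float64(0.19965593080023936))
```

View pics/w4.png

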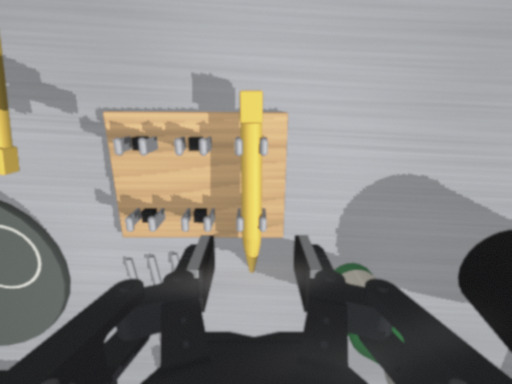

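Run:
```python
from h import *
im=np.load('pics/w4.png.npy');c=cam("wrist")
hsv=cv2.cvtColor(im,cv2.COLOR_RGB2HSV);m=cv2.inRange(hsv,(20,120,60),(35,255,255))
print([(v,np.nonzero(m[v])[0][[0,-1]].tolist()) for v in list(range(90,128,3))+list(range(225,274,4))])
for v,z in((91,.045),(123,.045),(271,.034),(240,.034)): print(v,onz(c,252,v,z).round(4))
C=im[80:280,190:310,::-1];cv2.imwrite('pics/w4c.png',cv2.resize(C,(360,600),interpolation=cv2.INTER_CUBIC))
```

```text
Traceback (most recent call last):
IndexError: index 0 is out of bounds for axis 0 with size 0
```

Run:
```python
from h import *
im=np.load('pics/w4.png.npy');c=cam("wrist")
for v,z in((91,.045),(123,.045),(271,.034),(240,.034),(146,.046),(221,.046)): print(v,onz(c,252,v,z).round(4))
g=cv2.cvtColor(im,cv2.COLOR_RGB2HSV)
# jaw rows: grey, low saturation right of barrel at columns 262-267, and left 237-241
for u in (238,239,240,263,264,265): print(u,[v for v in range(130,245) if g[v,u,1]<60])
```

```text
91 [0.4163 0.3144 0.045 ]
123 [0.445  0.3158 0.045 ]
271 [0.6151 0.324  0.034 ]
240 [0.5746 0.322  0.034 ]
146 [0.4667 0.3169 0.046 ]
221 [0.5461 0.3207 0.046 ]
238 [137, 138, 139, 140, 141, 142, 143, 144, 145, 146, 147, 148, 149, 150, 151, 152, 153, 154, 155, 209, 210, 211, 212, 213, 214, 215, 216, 217, 218, 219, 220, 221, 222, 223, 224, 225, 226, 227, 228, 229, 230, 231, 238, 239, 240, 241, 242, 243, 244]
239 [138, 139, 140, 141, 142, 143, 144, 145, 146, 147, 148, 149, 150, 151, 152, 153, 154, 155, 209, 210, 211, 212, 213, 214, 215, 216, 217, 218, 219, 220, 221, 222, 223, 224, 225, 226, 227, 228, 229, 230, 231, 238, 239, 240, 241, 242, 243, 244]
240 [138, 139, 140, 141, 142, 143, 144, 145, 146, 147, 148, 149, 150, 151, 152, 153, 154, 155, 216, 217, 218, 219, 220, 221, 222, 223, 224, 225, 226, 227, 228, 229, 230, 231, 238, 239, 240, 241, 242, 243, 244]
263 [138, 139, 140, 141, 142, 143, 144, 145, 146, 147, 148, 149, 150, 151, 152, 153, 154, 155, 209, 210, 211, 212, 213, 214, 215, 216, 217, 218, 219, 220, 221, 222, 223, 224, 225, 226, 227, 228, 229, 230, 231, 238, 239, 240, 241, 242, 243, 244]
264 [137, 138, 139, 140, 141, 142, 143, 144, 145, 146, 147, 148, 149, 150, 151, 152, 153, 154, 155, 209, 210, 211, 212, 213, 214, 215, 216, 217, 218, 219, 220, 221, 222, 223, 224, 225, 226, 227, 228, 229, 230, 231, 238, 239, 240, 241, 242, 243, 244]
265 [138, 139, 140, 141, 142, 143, 144, 145, 146, 147, 148, 149, 150, 151, 152, 153, 154, 155, 213, 214, 215, 216, 217, 218, 219, 220, 221, 222, 223, 224, 225, 226, 227, 228, 229, 230, 238, 239, 240, 241, 242, 243, 244]
```

```bash
python3 go.py .5068 .322 .0275 1.621; echo '[[[0.0018,-0.0019,0.04],0],[[0,0,0.04],0],[[0,0,0.04],0],[[0,0,0.03],0],[[0,0,0],0],[[0,0,0],0]]' | python3 drive.py | sed -n '2p;4,5p'; python3 go.py .5068 .322 .0275 1.621
```

```text
turn 0.000 then [-1.000e-04 -6.000e-04  1.487e-01] len 0.149 q7 0.96 t 6.5833
ee_pos: [0.5037, 0.3197, 0.0244]
wrist_force: [0.5, 0.4, 1.1]
finger_gap: 0.0451
turn 0.000 then [-0.0032  0.0021 -0.0031] len 0.005 q7 0.95 t 7.0833
```

```bash
echo '[[[-0.0032,0.0021,-0.003],0],[[0,0,0],0],[[0,0,0],0],[[0,0,0],0]]' | python3 drive.py | sed -n '2p;4,5p'; echo '[[[0,0,0],0],[[0,0,0],0],[[0,0,0],0],[[0,0,0],0]]' | python3 drive.py .015 60| sed -n '2p;4,5p';echo '[[[-0.002,0,0],0],[[-0.0015,0,0],0],[[0,0,0],0],[[0,0,0],0],[[0,0,0],0]]' | python3 drive.py| sed -n '2p;4,5p'
```

```text
ee_pos: [0.5097, 0.324, 0.032]
wrist_force: [-0.1, 0.2, -0.6]
finger_gap: 0.0448
ee_pos: [0.5093, 0.3218, 0.0313]
wrist_force: [-1.0, -5.2, 10.5]
finger_gap: 0.02
ee_pos: [0.5094, 0.3218, 0.0312]
wrist_force: [-11.8, -6.9, 18.8]
finger_gap: 0.0196
```

```bash
for i in 1 ; do echo '[[[-0.002,0,0],0],[[0,0,0],0],[[0,0,0],0]]' | python3 drive.py| sed -n '2p;4p';echo '[[[-0.002,0,0],0],[[0,0,0],0],[[0,0,0],0]]' | python3 drive.py| sed -n '2p;4p'; done
```

```text
ee_pos: [0.5095, 0.3218, 0.0312]
wrist_force: [-17.2, -8.0, 23.7]
ee_pos: [0.5097, 0.3219, 0.0311]
wrist_force: [-23.1, -8.6, 27.6]
```

```bash
echo '[[[0,0,-0.003],0],[[0,0,0],0],[[0,0,0],0]]' | python3 drive.py| sed -n '2p;4p';echo '[[[0,0,-0.002],0],[[0,0,0],0],[[0,0,0],0]]' | python3 drive.py| sed -n '2p;4p'
```

```text
ee_pos: [0.5138, 0.3211, 0.0321]
wrist_force: [-3.9, -4.4, -2.7]
ee_pos: [0.514, 0.3215, 0.0335]
wrist_force: [-4.4, -4.8, -8.8]
```

```bash
echo '[[[0.002,0,0.004],0],[[0,0,0],0],[[0,0,0.002],0],[[0,0,0],0],[[0,0,0],0]]' | python3 drive.py| sed -n '2p;4p';echo '[[[0,0,-0.003],0],[[0,0,0],0],[[0,0,0],0],[[0,0,0],0],[[0,0,0],0]]' | python3 drive.py 0.045 | sed -n '2p;4,5p'; echo '[[[0,0,-0.03],0],[[0,0,-0.04],0],[[0,0,-0.04],0],[[0,0,-0.04],0],[[0,0,0],0],[[0,0,0],0],[[0,0,0],0],[[0,0,0],0]]' | python3 drive.py | sed -n '2p;4,5p'
python3 - <<'E'
from h import *; from m import dibbers
c,im=snap("top","t4.png")
for d in dibbers(c,im,.034): print(d)
c,im=snap("wrist","w5.png")
g=cv2.cvtColor(im,cv2.COLOR_RGB2HSV); m=cv2.inRange(g,(22,120,60),(35,255,255));m[:,:215]=0;m[:,285:]=0
ys=np.nonzero(m.sum(1)>255*2)[0]; xs=np.nonzero(m)[1]; u=int(np.median(xs)); print(u,ys.min(),ys.max())
a,b=onz(c,u,ys.min()-.5,.045)[0],onz(c,u,ys.max()+.5,.034)[0]; print("dib",a,b,a+.092*(b-a)/.202)
for k in (u-13,u-12,u+12,u+13):
  v=np.array([v for v in range(125,260) if g[v,k,1]<60]); e=[x for x in v if x+1 not in v]; print(k,e,[onz(c,u,x+.5,.046)[0].round(4) for x in e])
E
```

```text
ee_pos: [0.5143, 0.3219, 0.0312]
wrist_force: [-7.9, -9.0, 17.2]
ee_pos: [0.5144, 0.3241, 0.0321]
wrist_force: [0.3, -0.5, 0.2]
finger_gap: 0.0451
ee_pos: [0.5134, 0.3232, 0.1805]
wrist_force: [0.0, 0.3, 0.2]
finger_gap: 0.045
(array([0.42400896, 0.04783328]), np.float64(3.034814109546055), np.float64(0.1962490646012952))
(array([0.51277979, 0.3242972 ]), np.float64(0.048508064509097726), np.float64(0.2009211515015068))
252 91 267
dib 0.4220122027984097 0.6192366108891063 0.5118371807407072
239 [np.int64(149), np.int64(226), np.int64(259)] [np.float64(0.4771), np.float64(0.5607), np.float64(0.6013)]
240 [np.int64(149), np.int64(226), np.int64(259)] [np.float64(0.4771), np.float64(0.5607), np.float64(0.6013)]
264 [np.int64(149), np.int64(226), np.int64(259)] [np.float64(0.4771), np.float64(0.5607), np.float64(0.6013)]
265 [np.int64(149), np.int64(225), np.int64(259)] [np.float64(0.4771), np.float64(0.5595), np.float64(0.6013)]
```

```bash
python3 go.py .425 .050 .15 1.464
```

```text
turn 0.157 then [ 0.0588 -0.2809  0.031 ] len 0.289 q7 0.97 t 10.7667
```

```bash
echo '[[[0,0,0],0.0785],[[0,0,0],0.0785],[[0.0084,-0.04,0],0],[[0.0084,-0.04,0],0],[[0.0084,-0.04,0],0],[[0.0084,-0.04,0],0],[[0.0084,-0.04,0],0],[[0.0084,-0.04,0],0],[[0.0084,-0.04,0.03],0],[[0,0,0],0]]' | python3 drive.py | sed -n '2p;4p'; echo '[[[0,0,0],0],[[0,0,0],0],[[0,0,0],0]]' | python3 drive.py|sed -n '2p'
python3 - <<'E'
from h import *; from m import dibbers
for n in("wrist","top"):
  c,im=snap(n,"a_%s.png"%n)
  for d in dibbers(c,im): print(n,d)
E
python3 go.py .425 .05 .004 1.464
```

```text
ee_pos: [0.4235, 0.0516, 0.1541]
wrist_force: [-1.6, -0.7, -0.3]
ee_pos: [0.4287, 0.0596, 0.1575]
wrist (array([0.5592139 , 0.33868599]), np.float64(0.12599898271564117), np.float64(0.15658638476579365))
wrist (array([0.4585531 , 0.32596385]), np.float64(-2.959122684375531), np.float64(0.047467697595589456))
wrist (array([0.42681806, 0.04567547]), np.float64(3.0305708515261296), np.float64(0.20429352093613856))
top (array([0.51620887, 0.33210589]), np.float64(0.048367861003557104), np.float64(0.2049974800989166))
turn 0.002 then [ 0.0028 -0.01    0.1536] len 0.154 q7 1.24 t 11.95
```

```bash
echo '[[[0.002,-0.0115,0.03],0],[[0,0,0.04],0],[[0,0,0.04],0],[[0,0,0.035],0],[[0,0,0],0],[[0,0,0],0],[[0,0,0],0],[[0,0,0],0]]' | python3 drive.py | sed -n '2p;4p';python3 go.py .426 .048 .004 1.464
```

```text
ee_pos: [0.4268, 0.0478, 0.0147]
wrist_force: [0.4, 0.1, 0.5]
turn 0.000 then [0.0009 0.0001 0.0107] len 0.011 q7 1.31 t 12.6167
```

```bash
echo '[[[0,0,0.0107],0],[[0,0,0],0],[[0,0,0],0],[[0,0,0],0]]' | python3 drive.py | sed -n '2p;4p';echo '[[[0,0,0],0],[[0,0,0],0],[[0,0,0],0],[[0,0,0],0],[[0,0,0],0]]' | python3 drive.py .015 60 | sed -n '2p;4,6p'
echo '[[[0,0,-0.02],0],[[0,0,-0.04],0],[[0,0,-0.04],0],[[0,0,0],0],[[0,0,0],0],[[0,0,0],0],[[0,0,0],0]]' | python3 drive.py | sed -n '2p;4,6p'
python3 - <<'E'
from h import *
c,im=snap("wrist","w6.png")
o=r.get_obs();p=np.array(o["ee_pos"]);M=R.from_rotvec(o["orientation"]).as_matrix()
m=cv2.inRange(cv2.cvtColor(im,cv2.COLOR_RGB2HSV),(22,120,60),(35,255,255));m[:,:200]=0;m[:,300:]=0
ys,xs=np.nonzero(m);print(ys.min(),ys.max(),[(v,np.nonzero(m[v])[0][[0,-1]].tolist()) for v in(ys.min()+3,ys.min()+20,ys.min()+40,ys.min()+60,150,200)])
u=xs[ys<ys.min()+3].mean();q=onz(c,u,ys.min(),p[2]+.007);print(M.T@(q-p),o["t"])
E
python3 go.py .518 .2025 .075 1.621
```

```text
ee_pos: [0.4258, 0.0474, 0.0031]
wrist_force: [0.6, 0.3, -0.2]
ee_pos: [0.4254, 0.0472, 0.0026]
wrist_force: [-1.8, 0.1, 12.6]
finger_gap: 0.0199
grip_force: 58.2
ee_pos: [0.424, 0.047, 0.1008]
wrist_force: [-0.2, -0.1, -1.1]
finger_gap: 0.0197
grip_force: 59.4
22 337 [(np.int64(25), [248, 260]), (np.int64(42), [245, 262]), (np.int64(62), [242, 265]), (np.int64(82), [239, 269]), (150, [233, 275]), (200, [234, 274])]
[ 0.11080455 -0.00173094 -0.00673217] 14.0
turn -0.157 then [-0.1018  0.1506  0.0253] len 0.184 q7 1.28 t 14.0
```

```bash
echo '[[[0,0,0],-0.0785],[[0,0,0],-0.0785],[[-0.0203,0.0301,0],0],[[-0.0203,0.0301,0],0],[[-0.0203,0.0301,0],0],[[-0.0203,0.0301,0],0],[[-0.0203,0.0301,0.02],0],[[0,0,0],0],[[0,0,0],0],[[0,0,0],0]]' | python3 drive.py - 90 | sed -n '2p;4p'; python3 go.py .5188 .2025 .045 1.621
```

```text
ee_pos: [0.5176, 0.2015, 0.0799]
wrist_force: [-0.1, -0.5, -0.8]
turn 0.000 then [-0.0014  0.001   0.0349] len 0.035 q7 1.19 t 14.8333
```

```bash
echo '[[[-0.0014,0.001,0.014],0],[[0,0,0.01],0],[[0,0,0.005],0],[[0,0,0.005],0],[[0,0,0],0],[[0,0,0],0]]' | python3 drive.py | sed -n '2p;4p'; echo '[[[0,0,0.005],0],[[0,0,0.005],0],[[0,0,0.004],0],[[0,0,0.003],0],[[0,0,0],0],[[0,0,0],0]]' | python3 drive.py | sed -n '2p;4p';echo '[[[0,0,0.003],0],[[0,0,0],0],[[0,0,0],0]]' | python3 drive.py | sed -n '2p;4p'
```

```text
ee_pos: [0.52, 0.2032, 0.0478]
wrist_force: [-0.7, 0.2, -0.8]
ee_pos: [0.5221, 0.2018, 0.0314]
wrist_force: [3.5, -5.7, -0.1]
ee_pos: [0.5216, 0.2018, 0.0281]
wrist_force: [3.3, -4.8, -2.7]
```

```bash
echo '[[[0.001,0,0.003],0],[[0,0,0],0],[[0,0,0.002],0],[[0,0,0],0],[[0,0,0],0]]' | python3 drive.py | sed -n '2p;4p'; echo '[[[0,0,0.002],0],[[0,0,0],0],[[0,0,0],0]]' | python3 drive.py | sed -n '2p;4p'
```

```text
ee_pos: [0.521, 0.2018, 0.0256]
wrist_force: [-4.7, -7.7, 23.6]
ee_pos: [0.5211, 0.2018, 0.0254]
wrist_force: [-10.7, -10.7, 43.8]
```

Home, at a hard stop. Release, rise and check the centring from the same kind of view.

```bash
echo '[[[0,0,-0.005],0],[[0,0,0],0],[[0,0,0],0],[[0,0,0],0],[[0,0,0],0]]' | python3 drive.py 0.045 | sed -n '2p;4,5p'; echo '[[[0,0,-0.03],0],[[0,0,-0.04],0],[[0,0,-0.04],0],[[0,0,-0.04],0],[[0,0,0],0],[[0,0,0],0],[[0,0,0],0],[[0,0,0],0]]' | python3 drive.py | sed -n '2p'
cat > chk.py <<'E'
from h import *; from m import dibbers
c,im=snap("top","t5.png")
for d in dibbers(c,im,.034): print(d)
c,im=snap("wrist","w7.png")
g=cv2.cvtColor(im,cv2.COLOR_RGB2HSV); m=cv2.inRange(g,(22,120,60),(35,255,255));m[:,:215]=0;m[:,285:]=0
ys=np.nonzero(m.sum(1)>255*2)[0]; xs=np.nonzero(m)[1]; u=int(np.median(xs)); print(u,ys.min(),ys.max())
a,b=onz(c,u,ys.min()-.5,.034)[0],onz(c,u,ys.max()+.5,.034)[0]; print("dib",a,b,a+.110*(b-a)/.202)
for k in (u-13,u-12,u+12,u+13):
  v=np.array([v for v in range(100,260) if g[v,k,1]<60]); e=[x for x in v if x+1 not in v]; print(k,e,[onz(c,u,x+.5,.046)[0].round(4) for x in e])
C=im[60:285,190:315,::-1];cv2.imwrite('pics/w7c.png',cv2.resize(C,(333,600),interpolation=cv2.INTER_CUBIC))
E
python3 chk.py
```

```text
ee_pos: [0.5188, 0.2037, 0.0252]
wrist_force: [1.2, -0.2, 0.4]
finger_gap: 0.0448
ee_pos: [0.5181, 0.2033, 0.1741]
(array([0.48373277, 0.20132012]), np.float64(-3.0990318653548927), np.float64(0.1284603891059567))
251 74 264
dib 0.4116058524920133 0.6160141345667572 0.5229172932257847
238 [np.int64(107), np.int64(151), np.int64(229), np.int64(259)] [np.float64(0.4419), np.float64(0.4829), np.float64(0.5661), np.float64(0.6023)]
239 [np.int64(107), np.int64(151), np.int64(229), np.int64(259)] [np.float64(0.4419), np.float64(0.4829), np.float64(0.5661), np.float64(0.6023)]
263 [np.int64(107), np.int64(151), np.int64(229), np.int64(259)] [np.float64(0.4419), np.float64(0.4829), np.float64(0.5661), np.float64(0.6023)]
264 [np.int64(107), np.int64(151), np.int64(229), np.int64(259)] [np.float64(0.4419), np.float64(0.4829), np.float64(0.5661), np.float64(0.6023)]
```

View pics/w7c.png

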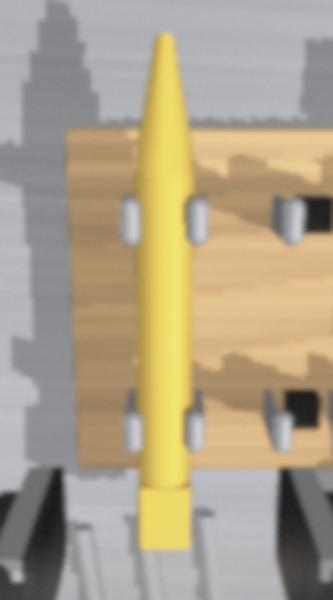

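```bash
python3 - <<'E'
from h import *
c=cam("wrist")
for v,z,o in((73.5,.034,.11),(243,.045,-.062),(264.5,.045,-.092)): print(onz(c,251,v,z)[0]+o)
E
python3 go.py .5185 .2025 .0275 1.621
```

```text
0.5217205389212648
0.5207397139996583
0.5173800062759009
turn 0.000 then [-0.0006 -0.0006  0.1466] len 0.147 q7 1.18 t 17.9333
```

```bash
echo '[[[0,-0.0006,0.04],0],[[0,0,0.04],0],[[0,0,0.04],0],[[0,0,0.0235],0],[[0,0,0],0],[[0,0,0],0],[[0,0,0],0],[[0,0,0],0]]' | python3 drive.py | sed -n '2p;4p'; echo '[[[0,0,0],0],[[0,0,0],0],[[0,0,0],0],[[0,0,0],0],[[0,0,0],0]]' | python3 drive.py 0.015 60| sed -n '2p;4p';  echo '[[[0.003,0,-0.002],0],[[0,0,0],0],[[0,0,0],0]]' | python3 drive.py | sed -n '2p;4p'; echo '[[[0.002,0,-0.001],0],[[0,0,0],0],[[0,0,0],0]]' | python3 drive.py | sed -n '2p;4p'
```

```text
ee_pos: [0.5204, 0.2035, 0.034]
wrist_force: [0.1, 0.9, -0.2]
ee_pos: [0.5204, 0.2015, 0.0345]
wrist_force: [-1.9, -4.9, 12.5]
ee_pos: [0.5174, 0.2012, 0.0354]
wrist_force: [2.0, -5.0, -1.0]
ee_pos: [0.5158, 0.2013, 0.0362]
wrist_force: [3.3, -4.1, -2.9]
```

```bash
echo '[[[-0.001,0,0.003],0],[[0,0,0.003],0],[[0,0,0],0],[[0,0,0],0]]' | python3 drive.py | sed -n '2p;4p';echo '[[[0,0,-0.003],0],[[0,0,0],0],[[0,0,0],0],[[0,0,0],0]]' | python3 drive.py 0.045 | sed -n '2p;4,5p'; echo '[[[0,0,-0.03],0],[[0,0,-0.04],0],[[0,0,-0.04],0],[[0,0,-0.03],0],[[0,0,0],0],[[0,0,0],0],[[0,0,0],0],[[0,0,0],0]]' | python3 drive.py | sed -n '2p'; python3 chk.py
python3 - <<'E'
from h import *
c=cam("wrist"); im=np.load('pics/w7.png.npy');g=cv2.cvtColor(im,cv2.COLOR_RGB2HSV).astype(int)
print(g[232:270,251,2].tolist())
E
```

```text
ee_pos: [0.5161, 0.2014, 0.0341]
wrist_force: [-12.8, -11.0, 45.3]
ee_pos: [0.5151, 0.2031, 0.0324]
wrist_force: [-0.3, -0.4, 0.2]
finger_gap: 0.045
ee_pos: [0.5142, 0.2025, 0.1706]
253 73 265
dib 0.4071504995138152 0.6112056703516675 0.5182696519502694
240 [np.int64(111), np.int64(156), np.int64(234), np.int64(259)] [np.float64(0.4415), np.float64(0.4832), np.float64(0.5663), np.float64(0.5963)]
241 [np.int64(111), np.int64(156), np.int64(234), np.int64(259)] [np.float64(0.4415), np.float64(0.4832), np.float64(0.5663), np.float64(0.5963)]
265 [np.int64(111), np.int64(156), np.int64(233), np.int64(259)] [np.float64(0.4415), np.float64(0.4832), np.float64(0.5651), np.float64(0.5963)]
266 [np.int64(111), np.int64(156), np.int64(233), np.int64(259)] [np.float64(0.4415), np.float64(0.4832), np.float64(0.5651), np.float64(0.5963)]
[233, 233, 233, 233, 233, 233, 233, 233, 233, 233, 232, 230, 228, 233, 237, 237, 237, 237, 237, 238, 238, 237, 237, 237, 238, 237, 237, 237, 237, 237, 237, 236, 236, 236, 230, 213, 192, 187]
```

```bash
echo '[[[0,0,-0.03],0.05],[[0.0065,-0.04,-0.03],0],[[0.0065,-0.04,-0.01],0],[[0.0065,-0.04,0],0],[[0.0065,-0.04,0],0],[[0.0065,-0.04,0],0],[[0.0065,-0.04,0],0],[[0.0065,-0.04,0],0],[[0.0065,-0.04,0],0],[[0.0065,-0.04,0],0]]' | python3 drive.py .085 40| sed -n '2,3p'; echo '[[[0,-0.04,0],0],[[0,-0.04,0],0],[[0,0,0],0],[[0,0,0],0],[[0,0,0],0],[[0,0,0],0]]' | python3 drive.py| sed -n '2,3p';python3 - <<'E'
from h import *
c,im=snap("wrist","w8.png"); np.save('w8cam.npy',np.array([c[0],c[2],np.tile(c[3],(3,1))])); print(c[1])
ct,im=snap("top","t8.png")
for n,x,y,z in[("sL",.465,-.172,.016),("sS",.457,-.319,.016),("pS",.584,-.179,.058),("pL",.556,-.287,.072)]: print(n,proj(c,[x,y,z])[0])
E
python3 go.py .465 -.172 .1 1.571
```

```text
ee_pos: [0.4568, -0.152, 0.2363]
orientation: [0.001, -3.14, -0.0]
ee_pos: [0.4579, -0.2288, 0.2363]
orientation: [0.003, -3.14, -0.001]
0.01361595736764316
sL [297.42500426 172.56664826]
sS [187.5369404  166.43033311]
pS [292.46456975 267.30726096]
pL [208.45283463 253.72450558]
turn 0.002 then [-0.0069  0.0567  0.1367] len 0.148 q7 2.03 t 22.3833
```

View pics/w8.png

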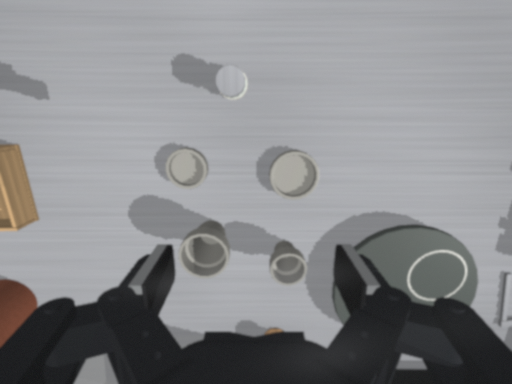

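The wrist picture shows the saucer rims at (294,174) and (187,167), the pot rims at (206,255) and (289,265), and the large ring at (437,275). This agrees with the top view.

Run:
```python
from h import *
c=cam("wrist");ct=cam("top")
W=dict(sL=(294,173.5,.016),sS=(187,167,.016),pS=(289,265.5,.058),pL=(206,255,.072),ringL=(437.5,275,.032))
T=dict(ringL=(149,215,.032),ringS=(248,143,.032),disc=(200,182,.032),sL=(414,389,.016),sS=(593,396,.016),pS=(422,236,.058),pL=(565,262,.072))
for k,(u,v,z) in W.items(): print("w",k,onz(c,u,v,z)[:2].round(4))
for k,(u,v,z) in T.items(): print("t",k,onz(ct,195+(u-1.5)/4,120+(v-1.5)/4,z)[:2].round(4))
# automatic: rim ellipse of saucers by mask of brightness/hue in wrist image
im=np.load('pics/w8.png.npy'); hsv=cv2.cvtColor(im,cv2.COLOR_RGB2HSV)
print(hsv[173,274],hsv[173,294],hsv[120,300],hsv[255,183])
```

```text
w sL [ 0.4667 -0.1765]
w sS [ 0.4583 -0.3199]
w pS [ 0.5819 -0.1836]
w pL [ 0.5584 -0.2902]
w ringL [0.6124 0.0347]
t ringL [0.6126 0.0382]
t ringS [ 0.6707 -0.0434]
t disc [ 0.639  -0.0036]
t sL [ 0.4674 -0.172 ]
t sS [ 0.4578 -0.3164]
t pS [ 0.584  -0.1792]
t pL [ 0.5577 -0.2883]
[ 27  13 174] [ 23  14 170] [110   9 174] [ 24  11 120]
```

```bash
python3 go.py .467 -.174 .006 1.571; echo '[[[-0.003,0.018,0.036],0],[[-0.003,0.018,0.036],0],[[-0.0031,0.0188,0.036],0],[[0,0,0.036],0],[[0,0,0.036],0],[[0,0,0.03],0],[[0,0,0.012],0],[[0,0,0],0],[[0,0,0],0],[[0,0,0],0]]' | python3 drive.py | sed -n '2p;4p'; python3 go.py .467 -.174 .005 1.571
```

```text
turn 0.002 then [-0.009   0.0546  0.2307] len 0.237 q7 2.03 t 22.3833
ee_pos: [0.4679, -0.1753, 0.016]
wrist_force: [0.2, -0.3, 1.1]
turn 0.001 then [0.0009 0.0013 0.011 ] len 0.011 q7 2.04 t 23.2167
```

```bash
echo '[[[0.0009,0.0013,0.006],0],[[0,0,0.005],0],[[0,0,0],0],[[0,0,0],0]]' | python3 drive.py | sed -n '2p;4p'; echo '[[[0,0,0],0],[[0,0,0],0],[[0,0,0],0],[[0,0,0],0],[[0,0,0],0]]' | python3 drive.py .06 25 | sed -n '2p;4,6p';echo '[[[0,0,-0.01],0],[[0,0,-0.03],0],[[0,0,-0.04],0],[[0,0,0],0],[[0,0,0],0],[[0,0,0],0]]' | python3 drive.py | sed -n '2p;4,6p'
python3 - <<'E'
from h import *
c,im=snap("wrist","w9.png")
E
python3 go.py .6125 .0365 .1 1.571
```

```text
ee_pos: [0.4661, -0.1741, 0.0041]
wrist_force: [0.1, 0.8, 0.1]
ee_pos: [0.4662, -0.1742, 0.0047]
wrist_force: [-2.1, 0.3, 9.1]
finger_gap: 0.0657
grip_force: 25.5
ee_pos: [0.466, -0.1739, 0.0843]
wrist_force: [0.3, -0.2, -1.3]
finger_gap: 0.0656
grip_force: 28.7
turn 0.000 then [-0.147   0.2103 -0.0165] len 0.257 q7 1.99 t 24.5167
```

View pics/w9.png

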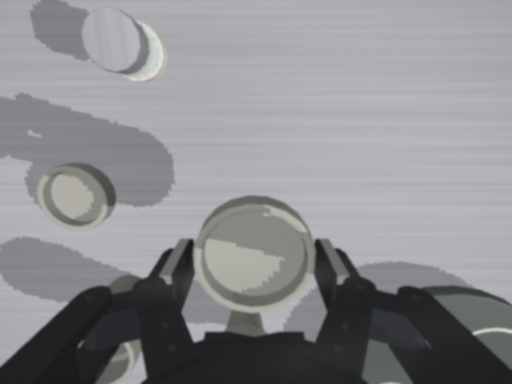

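Run:
```python
from h import *
c=cam("wrist");o=r.get_obs();p=np.array(o["ee_pos"]);M=R.from_rotvec(o["orientation"]).as_matrix()
for v in (200,254,310): print(M.T@(onz(c,254.5,v,p[2]+.0115)-p))
```

```text
[ 0.03249192 -0.00146351 -0.01147267]
[ 0.00220112 -0.00142639 -0.01149868]
[-0.03365249 -0.00138288 -0.01152948]
```

```bash
echo '[[[-0.021,0.03,-0.0165],0],[[-0.021,0.03,0],0],[[-0.021,0.03,0],0],[[-0.021,0.03,0],0],[[-0.021,0.03,0],0],[[-0.021,0.03,0],0],[[-0.021,0.0303,0],0],[[0,0,0],0],[[0,0,0],0],[[0,0,0],0]]' | python3 drive.py | sed -n '2p;4p';  python3 go.py .6125 .0365 .05 1.571
```

```text
ee_pos: [0.6118, 0.0357, 0.0987]
wrist_force: [-0.7, -0.5, -1.5]
turn 0.000 then [-0.0009  0.0009  0.0487] len 0.049 q7 1.58 t 25.35
```

```bash
echo '[[[-0.0009,0.0009,0.03],0],[[0,0,0.0187],0],[[0,0,0.005],0],[[0,0,0],0],[[0,0,0],0],[[0,0,0],0]]' | python3 drive.py | sed -n '2p;4p'; python3 go.py .6125 .0365 .0375 1.571
```

```text
ee_pos: [0.6146, 0.0364, 0.048]
wrist_force: [-0.7, 0.6, -0.9]
turn -0.001 then [0.0021 0.0001 0.0105] len 0.011 q7 1.60 t 25.85
```

```bash
echo '[[[0.0021,0,0.004],0],[[0,0,0.003],0],[[0,0,0.002],0],[[0,0,0],0],[[0,0,0],0],[[0,0,0],0]]' | python3 drive.py | sed -n '2p;4p'; echo '[[[0,0,0.0015],0],[[0,0,0],0],[[0,0,0],0]]' | python3 drive.py | sed -n '2p;4p'
```

```text
ee_pos: [0.6119, 0.0372, 0.0379]
wrist_force: [-0.6, -0.4, -0.1]
ee_pos: [0.6122, 0.0372, 0.037]
wrist_force: [-2.6, 0.5, 5.4]
```

```bash
echo '[[[0,0,0],0],[[0,0,0],0],[[0,0,0],0],[[0,0,0],0],[[0,0,0],0]]' | python3 drive.py .085 | sed -n '2p;4,5p'; echo '[[[0,0,-0.03],0],[[0,0,-0.04],0],[[0,0,-0.04],0],[[0,0,-0.04],0],[[0.02,-0.03,-0.03],0],[[0.02,-0.03,0],0],[[0.02,-0.03,0],0],[[0.02,-0.03,0],0],[[0,0,0],0],[[0,0,0],0]]' | python3 drive.py | sed -n '2p';echo '[[[0,0,0],0],[[0,0,0],0],[[0,0,0],0],[[0,0,0],0],[[0,0,0],0]]' | python3 drive.py | sed -n '2p'
python3 - <<'E'
from h import *
c,im=snap("wrist","w10.png"); ct,t=snap("top","t10.png")
a=cv2.resize(im[:,:,::-1],(512,384)); 
p=proj(ct,[.639,0,.032])[0].astype(int); b=cv2.resize(t[p[1]-50:p[1]+50,p[0]-38:p[0]+38,::-1],(292,384),interpolation=cv2.INTER_CUBIC); print(p)
cv2.imwrite('pics/v10.png',np.hstack([a[:,:500],b]))
E
python3 go.py .458 -.318 .1 1.571
```

```text
ee_pos: [0.6118, 0.0371, 0.0362]
wrist_force: [-0.4, -0.2, 0.3]
finger_gap: 0.0851
ee_pos: [0.5331, -0.0818, 0.2135]
ee_pos: [0.5343, -0.0789, 0.2127]
[243 165]
turn 0.001 then [ 0.0762 -0.2388  0.1128] len 0.275 q7 1.73 t 28.3667
```

View pics/v10.png

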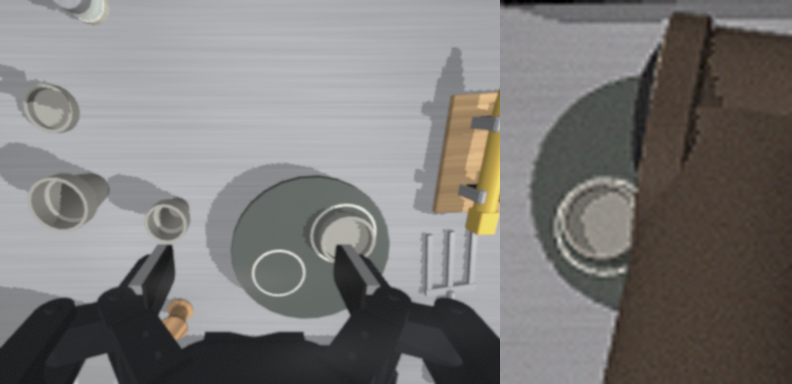

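The left half shows the large saucer inside the large ring near (344,235), with the empty small ring at (278,273). I'll measure the offset.

```bash
cat > ring.py <<'E'
from h import *
from scipy.optimize import least_squares
def fit(P,c0,rad):
    f=lambda q: np.hypot(P[:,0]-q[0],P[:,1]-q[1])-rad
    s=least_squares(f,c0,loss='soft_l1',f_scale=.0008); return s.x, np.median(abs(f(s.x)))
def ringfit(c,im,c0,rad,z,vmin,band=.012,smax=60):
    g=cv2.cvtColor(im,cv2.COLOR_RGB2HSV); ys,xs=np.nonzero((g[:,:,2]>vmin)&(g[:,:,1]<smax))
    P=np.array([onz(c,x,y,z)[:2] for x,y in zip(xs,ys)]); d=np.hypot(*(P-c0).T); P=P[abs(d-rad)<band]
    return fit(P,c0,rad),len(P)
E
python3 - <<'E'
from ring import *
im=np.load('pics/w10.png.npy'); c=cam("wrist"); g=cv2.cvtColor(im,cv2.COLOR_RGB2HSV)
print(proj(c,[[.6125,.0365,.032],[.6707,-.0434,.032]]))
for v in(225,240): print(v,[tuple(g[v,u]) for u in range(305,322,1)], [tuple(g[v,u]) for u in range(366,382)])
print(g[235,340],[tuple(g[273,u]) for u in range(250,258)])
print(ringfit(c,im,np.array([.6707,-.045]),.035,.032,130,.01))
E
```

```text
[[345.43898816 233.68211799]
 [281.68047015 272.88214227]]
225 [(np.uint8(72), np.uint8(14), np.uint8(93)), (np.uint8(68), np.uint8(12), np.uint8(86)), (np.uint8(68), np.uint8(12), np.uint8(83)), (np.uint8(72), np.uint8(15), np.uint8(83)), (np.uint8(68), np.uint8(12), np.uint8(83)), (np.uint8(70), np.uint8(9), np.uint8(85)), (np.uint8(60), np.uint8(8), np.uint8(95)), (np.uint8(40), np.uint8(6), np.uint8(123)), (np.uint8(36), np.uint8(8), np.uint8(150)), (np.uint8(24), np.uint8(8), np.uint8(156)), (np.uint8(38), np.uint8(8), np.uint8(134)), (np.uint8(50), np.uint8(7), np.uint8(104)), (np.uint8(60), np.uint8(12), np.uint8(87)), (np.uint8(68), np.uint8(12), np.uint8(83)), (np.uint8(60), np.uint8(9), np.uint8(82)), (np.uint8(68), np.uint8(12), np.uint8(83)), (np.uint8(60), np.uint8(9), np.uint8(86))] [(np.uint8(26), np.uint8(13), np.uint8(154)), (np.uint8(26), np.uint8(12), np.uint8(170)), (np.uint8(27), np.uint8(13), np.uint8(181)), (np.uint8(26), np.uint8(11), np.uint8(182)), (np.uint8(30), np.uint8(11), np.uint8(169)), (np.uint8(38), np.uint8(7), np.uint8(151)), (np.uint8(48), np.uint
[... 1642 characters left out ...]
p.uint8(8), np.uint8(127)), (np.uint8(70), np.uint8(13), np.uint8(114)), (np.uint8(73), np.uint8(16), np.uint8(111)), (np.uint8(73), np.uint8(16), np.uint8(112)), (np.uint8(73), np.uint8(16), np.uint8(110)), (np.uint8(75), np.uint8(14), np.uint8(112))]
[ 24  14 179] [(np.uint8(66), np.uint8(10), np.uint8(122)), (np.uint8(54), np.uint8(8), np.uint8(151)), (np.uint8(35), np.uint8(8), np.uint8(188)), (np.uint8(39), np.uint8(9), np.uint8(196)), (np.uint8(42), np.uint8(8), np.uint8(169)), (np.uint8(60), np.uint8(8), np.uint8(132)), (np.uint8(66), np.uint8(11), np.uint8(114)), (np.uint8(70), np.uint8(14), np.uint8(112))]
((array([ 0.67115305, -0.04815346]), np.float64(0.0015145195529902462)), 646)
```

Run:
```python
from ring import *
im=np.load('pics/w10.png.npy'); c=cam("wrist")
for u,z in((311.5,.032),(373.8,.032),(318.3,.048),(318.3,.032),(369,.048)): print(u,z,onz(c,u,240,z)[:2].round(4))
g=cv2.cvtColor(im,cv2.COLOR_RGB2HSV)
# column through centre
print([int(x) for x in g[190:290,345,2]])
```

```text
311.5 0.032 [ 0.6216 -0.0064]
373.8 0.032 [0.6213 0.0739]
318.3 0.048 [ 0.6134 -0.0017]
318.3 0.032 [0.6216 0.0024]
369 0.048 [0.6132 0.0603]
[110, 109, 110, 110, 110, 110, 110, 111, 109, 109, 110, 111, 121, 158, 201, 206, 171, 130, 112, 107, 102, 94, 94, 97, 100, 104, 123, 149, 171, 177, 178, 177, 177, 178, 179, 178, 179, 180, 179, 178, 177, 178, 179, 179, 178, 178, 179, 179, 178, 178, 179, 178, 176, 166, 140, 116, 107, 106, 103, 98, 84, 70, 58, 45, 40, 36, 35, 34, 34, 35, 36, 36, 36, 38, 38, 38, 39, 41, 40, 42, 42, 42, 39, 43, 43, 41, 41, 40, 39, 40, 39, 37, 39, 38, 36, 36, 35, 34, 36, 34]
```

Run:
```python
from ring import *
im=np.load('pics/w10.png.npy'); c=cam("wrist"); g=cv2.cvtColor(im,cv2.COLOR_RGB2HSV)
for u in(335,345,355): print(u,[(v,int(g[v,u,0]),int(g[v,u,2])) for v in range(201,220)])
a,b=onz(c,313.7,225,.032),onz(c,373.9,225,.032); print("ring y",(a+b)[1]/2,"chord x",a[0],"len",b[1]-a[1])
for v,z in((204.4,.032),(208.5,.032),(217,.048),(215.5,.048)): print(v,onz(c,345,v,z)[:2].round(4))
```

```text
335 [(201, 70, 109), (202, 69, 110), (203, 65, 112), (204, 53, 129), (205, 42, 167), (206, 34, 198), (207, 30, 184), (208, 38, 137), (209, 60, 98), (210, 68, 85), (211, 68, 88), (212, 68, 93), (213, 60, 95), (214, 40, 94), (215, 30, 98), (216, 24, 100), (217, 23, 102), (218, 24, 103), (219, 24, 111)]
345 [(201, 66, 111), (202, 60, 121), (203, 45, 158), (204, 35, 201), (205, 35, 206), (206, 42, 171), (207, 60, 130), (208, 65, 112), (209, 70, 107), (210, 66, 102), (211, 68, 94), (212, 38, 94), (213, 30, 97), (214, 30, 100), (215, 24, 104), (216, 25, 123), (217, 26, 149), (218, 23, 171), (219, 27, 177)]
355 [(201, 72, 110), (202, 60, 111), (203, 60, 119), (204, 48, 150), (205, 35, 193), (206, 34, 214), (207, 35, 196), (208, 48, 150), (209, 66, 118), (210, 70, 110), (211, 68, 107), (212, 66, 105), (213, 50, 101), (214, 38, 98), (215, 30, 104), (216, 25, 129), (217, 23, 161), (218, 23, 176), (219, 26, 172)]
ring y 0.03314675992354856 chord x 0.6005025440956879 len 0.07616823056629123
204.4 [0.5726 0.0319]
208.5 [0.5781 0.0325]
217 [0.5829 0.0279]
215.5 [0.581  0.0277]
```

```bash
echo '[[[0.011,-0.034,0],0],[[0.011,-0.034,0],0],[[0.011,-0.034,0],0],[[0.011,-0.034,0],0],[[0.011,-0.034,0.0],0],[[0.011,-0.034,0.01],0],[[0.010,-0.034,0.02],0],[[0,0,0.03],0],[[0,0,0.03],0],[[0,0,0],0]]' | python3 drive.py .075 25| sed -n '2p'; echo '[[[0,0,0],0],[[0,0,0],0],[[0,0,0],0]]' | python3 drive.py| sed -n '2p'; python3 go.py .4578 -.317 .005 1.571
```

```text
ee_pos: [0.4551, -0.3162, 0.118]
ee_pos: [0.4594, -0.3179, 0.1249]
turn 0.001 then [0.0019 0.001  0.1198] len 0.120 q7 2.30 t 29.45
```

```bash
echo '[[[0.0019,0.001,0.035],0],[[0,0,0.035],0],[[0,0,0.03],0],[[0,0,0.01],0],[[0,0,0],0],[[0,0,0],0],[[0,0,0],0],[[0,0,0],0]]' | python3 drive.py | sed -n '2p;4p'; python3 go.py .4578 -.317 .005 1.571
```

```text
ee_pos: [0.4576, -0.3174, 0.0151]
wrist_force: [-0.1, -1.0, -0.4]
turn 0.000 then [-0.0001  0.0004  0.0101] len 0.010 q7 2.37 t 30.1167
```

```bash
echo '[[[0,0,0.006],0],[[0,0,0.0045],0],[[0,0,0],0],[[0,0,0],0]]' | python3 drive.py | sed -n '2p;4p'; echo '[[[0,0,0],0],[[0,0,0],0],[[0,0,0],0],[[0,0,0],0],[[0,0,0],0]]' | python3 drive.py .045 25 | sed -n '2p;4,6p';echo '[[[0,0,-0.01],0],[[0,0,-0.03],0],[[0,0,-0.04],0],[[0,0,-0.03],0],[[0,0,0],0],[[0,0,0],0],[[0,0,0],0],[[0,0,0],0]]' | python3 drive.py | sed -n '2p;4,6p'
python3 - <<'E'
from h import *
c,im=snap("wrist","w11.png"); g=cv2.cvtColor(im,cv2.COLOR_RGB2HSV)
print([(v,int(g[v,254,0]),int(g[v,254,2])) for v in list(range(196,226))+list(range(290,320))])
o=r.get_obs();p=np.array(o["ee_pos"]);M=R.from_rotvec(o["orientation"]).as_matrix()
for v in range(200,320,10): print(v,(M.T@(onz(c,254.5,v,p[2]+.0115)-p))[0].round(4),end=' ')
E
python3 go.py .668 -.044 .11 1.571
```

```text
ee_pos: [0.456, -0.3164, 0.0022]
wrist_force: [-0.5, -0.6, 0.5]
ee_pos: [0.4563, -0.3169, 0.003]
wrist_force: [-2.1, 0.4, 5.8]
finger_gap: 0.0551
grip_force: 25.7
ee_pos: [0.4555, -0.3159, 0.1114]
wrist_force: [0.1, -0.4, -1.5]
finger_gap: 0.0548
grip_force: 27.0
[(196, 114, 182), (197, 115, 183), (198, 115, 184), (199, 114, 185), (200, 115, 187), (201, 114, 183), (202, 108, 179), (203, 114, 177), (204, 114, 176), (205, 108, 177), (206, 114, 176), (207, 108, 163), (208, 90, 130), (209, 23, 104), (210, 23, 97), (211, 30, 97), (212, 23, 96), (213, 30, 97), (214, 30, 97), (215, 30, 98), (216, 30, 100), (217, 24, 110), (218, 25, 125), (219, 26, 136), (220, 21, 139), (221, 21, 136), (222, 26, 134), (223, 25, 131), (224, 26, 130), (225, 25, 130), (290, 25, 122), (291, 23, 112), (292, 24, 105), (293, 18, 104), (294, 24, 103), (295, 30, 101), (296, 24, 102), (297, 30, 101), (298, 30, 101), (299, 30, 104), (300, 24, 113), (301, 26, 134), (302, 30, 157), (303, 23, 169), (304, 26, 171), (305, 23, 171), (306, 27, 165), (307, 26, 148), (308, 21, 123), (309, 24, 103), (310, 30, 98), (311, 23, 97), (312, 24, 98), (313, 23, 99), (314, 30, 103), (315, 25, 114), (316, 25, 130), (317, 26, 147), (318, 26, 160), (319, 23, 167)]
200 0.0323 210 0.027 220 0.0215 230 0.016 240 0.0102 250 0.0044 260 -0.0016 270 -0.0078 280 -0.0141 290 -0.0205 300 -0.0271 310 -0.0339 turn 0.000 then [-0.2126  0.2719  0.001 ] len 0.345 q7 2.31 t 31.5833
```

```bash
echo '[[[-0.0233,0.0302,-0.01],0],[[-0.0233,0.0302,0],0],[[-0.0233,0.0302,0],0],[[-0.0233,0.0302,0],0],[[-0.0233,0.0302,0],0],[[-0.0233,0.0302,0],0],[[-0.0233,0.0302,0],0],[[-0.0233,0.0302,0],0],[[-0.0233,0.0302,0],0],[[0,0,0],0]]' | python3 drive.py | sed -n '2p;4p'; echo '[[[0,0,0],0],[[0,0,0],0],[[0,0,0],0],[[0,0,0],0]]' | python3 drive.py | sed -n '2p'; python3 go.py .6653 -.044 .06 1.571
```

```text
ee_pos: [0.6692, -0.0344, 0.1202]
wrist_force: [0.4, 1.4, -1.0]
ee_pos: [0.665, -0.0467, 0.1222]
turn -0.003 then [-0.0003  0.0027  0.0622] len 0.062 q7 1.76 t 32.75
```

```bash
echo '[[[0,0.0027,0.035],0],[[0,0,0.026],0],[[0,0,0.010],0],[[0,0,0],0],[[0,0,0],0],[[0,0,0],0],[[0,0,0],0]]' | python3 drive.py | sed -n '2p;4p'; python3 go.py .6653 -.044 .036 1.571
```

```text
ee_pos: [0.6671, -0.0425, 0.0534]
wrist_force: [0.9, -0.1, -0.2]
turn -0.001 then [ 0.0018 -0.0015  0.0174] len 0.018 q7 1.78 t 33.3333
```

```bash
echo '[[[0.0018,-0.0015,0.009],0],[[0,0,0.006],0],[[0,0,0],0],[[0,0,0],0],[[0,0,0],0]]' | python3 drive.py | sed -n '2p;4p'; echo '[[[0,0,0.0015],0],[[0,0,0],0],[[0,0,0],0]]' | python3 drive.py | sed -n '2p;4p'; echo '[[[0,0,0.0015],0],[[0,0,0],0],[[0,0,0],0]]' | python3 drive.py | sed -n '2p;4p'; python3 go.py .6653 -.044 .036 1.571
```

```text
ee_pos: [0.664, -0.0435, 0.0364]
wrist_force: [0.1, -0.1, -0.6]
ee_pos: [0.6642, -0.0435, 0.0351]
wrist_force: [1.0, -0.5, -0.0]
ee_pos: [0.6644, -0.0435, 0.0349]
wrist_force: [-3.3, 0.0, 9.9]
turn 0.000 then [-0.0009 -0.0005 -0.0011] len 0.001 q7 1.79 t 34.25
```

Contact. Release, rise and step back to look at both saucers.

```bash
echo '[[[0,0,-0.001],0],[[0,0,0],0],[[0,0,0],0],[[0,0,0],0],[[0,0,0],0]]' | python3 drive.py .075 | sed -n '2p;4,5p'; echo '[[[0,0,-0.03],0],[[0,0,-0.04],0],[[0,0,-0.04],0],[[0,0,-0.04],0],[[0.03,0,-0.02],0],[[0.03,0,0],0],[[0.03,-0.01,0],0],[[0.02,-0.01,0],0],[[0,0,0],0],[[0,0,0],0]]' | python3 drive.py | sed -n '2p';echo '[[[0,0,0],0],[[0,0,0],0],[[0,0,0],0],[[0,0,0],0],[[0,0,0],0]]' | python3 drive.py | sed -n '2p'
python3 - <<'E'
from h import *
c,im=snap("wrist","w12.png")
P=proj(c,[[.6136,.0332,.032],[.6714,-.0483,.032]]); print(P)
x,y=P.mean(0).astype(int); C=im[max(0,y-75):y+75,x-100:x+100,::-1]; print(x-100,max(0,y-75),C.shape)
cv2.imwrite('pics/v12.png',cv2.resize(C,None,fx=4,fy=4,interpolation=cv2.INTER_CUBIC))
E
```

```text
ee_pos: [0.6639, -0.0435, 0.0342]
wrist_force: [0.4, -1.0, -0.1]
finger_gap: 0.075
ee_pos: [0.5536, -0.0641, 0.205]
ee_pos: [0.5544, -0.0633, 0.2041]
[[333.72425328 222.65689111]
 [266.86348181 263.6779766 ]]
200 168 (150, 200, 3)
```

View pics/v12.png

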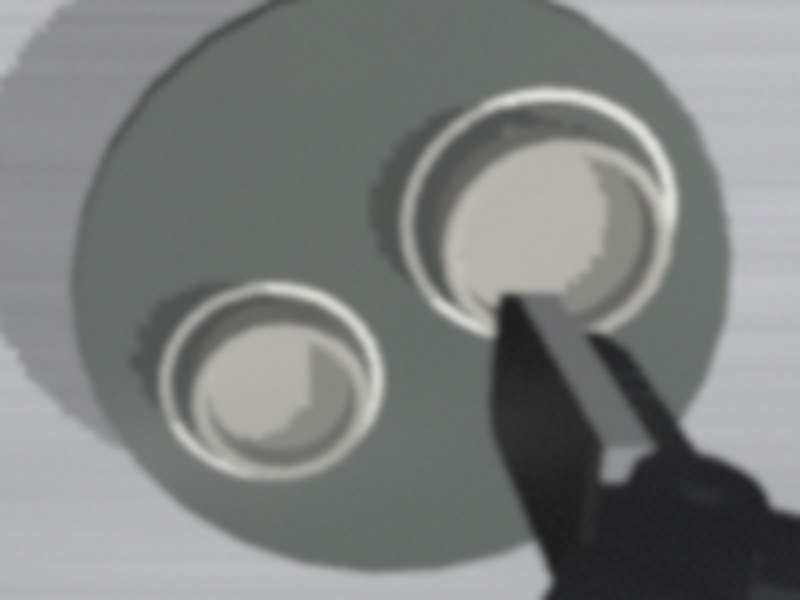

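The crop shows the small saucer rim (x 192..375, y 323..475) inside its ring (160..384, 283..480). The large rim (443..670, 138..340) sits inside its ring (400..678, 88..345). Now the metric centres.

```bash
python3 - <<'E'
from h import *
c=cam("wrist")
f=lambda x,y,z: onz(c,200+(x-1.5)/4,168+(y-1.5)/4,z)[:2]
def ctr(x0,x1,y0,y1,z):
    xm,ym=(x0+x1)/2,(y0+y1)/2
    L,Rr,T,B=f(x0,ym,z),f(x1,ym,z),f(xm,y0,z),f(xm,y1,z)
    return np.array([(T[0]+B[0])/2,(L[1]+Rr[1])/2]).round(4),(B[0]-T[0]).round(4),(Rr[1]-L[1]).round(4)
print("ringS",ctr(160,384,283,480,.032)); print("sauS",ctr(192,375,323,472,.048))
print("ringL",ctr(400,678,88,343,.032)); print("sauL",ctr(443,672,138,340,.048))
E
python3 go.py .584 -.181 .15 1.571
```

```text
ringS (array([ 0.6714, -0.0474]), np.float64(0.0726), np.float64(0.0725))
sauS (array([ 0.6667, -0.0447]), np.float64(0.0526), np.float64(0.0565))
ringL (array([0.6136, 0.0337]), np.float64(0.085), np.float64(0.0853))
sauL (array([0.6136, 0.0348]), np.float64(0.0648), np.float64(0.0671))
turn 0.000 then [-0.0297 -0.1176  0.0542] len 0.133 q7 1.75 t 35.9667
```

```bash
python3 go.py .6640 -.0437 .060 1.571; echo '[[[-0.0274,0.005,0],0],[[-0.0274,0.005,0],0],[[-0.0274,0.005,0],0],[[-0.0274,0.005,0.01],0],[[0,0,0.035],0],[[0,0,0.04],0],[[0,0,0.04],0],[[0,0,0.015],0],[[0,0,0],0],[[0,0,0],0]]' | python3 drive.py .075 | sed -n '2p'; echo '[[[0,0,0],0],[[0,0,0],0],[[0,0,0],0]]' | python3 drive.py | sed -n '2p';python3 go.py .6640 -.0437 .036 1.571
```

```text
turn 0.000 then [-0.1098  0.0197  0.1441] len 0.182 q7 1.75 t 35.9667
ee_pos: [0.6634, -0.0436, 0.0638]
ee_pos: [0.665, -0.0436, 0.0666]
turn 0.000 then [ 0.0011 -0.0001  0.0306] len 0.031 q7 1.79 t 37.05
```

```bash
echo '[[[0.0011,0,0.015],0],[[0,0,0.0155],0],[[0,0,0],0],[[0,0,0],0],[[0,0,0],0]]' | python3 drive.py | sed -n '2p;4p'; echo '[[[0,0,0],0],[[0,0,0],0],[[0,0,0],0],[[0,0,0],0]]' | python3 drive.py .045 25| sed -n '2p;4,6p'; echo '[[[0,0,-0.004],0],[[0,0,-0.002],0],[[-0.002,-0.0015,0],0],[[-0.001,-0.001,0],0],[[0,0,0],0],[[0,0,0],0]]' | python3 drive.py | sed -n '2p;4p'
```

```text
ee_pos: [0.6633, -0.0437, 0.0353]
wrist_force: [-0.1, -0.4, 0.0]
ee_pos: [0.6634, -0.0435, 0.0357]
wrist_force: [-2.0, -0.6, 6.3]
finger_gap: 0.055
grip_force: 25.4
ee_pos: [0.6655, -0.0463, 0.0397]
wrist_force: [0.4, -0.4, 0.2]
```

```bash
echo '[[[0,0,0.002],0],[[0,0,0.002],0],[[0,0,0.001],0],[[0,0,0],0],[[0,0,0],0]]' | python3 drive.py | sed -n '2p;4p'; echo '[[[0,0,0.0015],0],[[0,0,0],0],[[0,0,0],0]]' | python3 drive.py | sed -n '2p;4p'
```

```text
ee_pos: [0.6656, -0.046, 0.0357]
wrist_force: [-3.5, -0.6, 7.6]
ee_pos: [0.6657, -0.0459, 0.0355]
wrist_force: [-7.6, 0.5, 17.2]
```

```bash
echo '[[[0,0,-0.001],0],[[0,0,0],0],[[0,0,0],0],[[0,0,0],0],[[0,0,0],0]]' | python3 drive.py .075 | sed -n '2p;4,5p'; echo '[[[0,0,-0.03],0],[[0,0,-0.04],0],[[0,0,-0.04],0],[[0,0,-0.04],0],[[0.03,0,-0.02],0],[[0.03,0,0],0],[[0.03,-0.01,0],0],[[0.02,-0.01,0],0],[[0,0,0],0],[[0,0,0],0]]' | python3 drive.py .062 | sed -n '2p';echo '[[[0,0,0],0],[[0,0,0],0],[[0,0,0],0],[[0,0,0],0],[[0,0,0],0]]' | python3 drive.py | sed -n '2p'
python3 - <<'E'
from h import *
c,im=snap("wrist","w13.png"); g=cv2.cvtColor(im,cv2.COLOR_RGB2HSV)
u,v=proj(c,[.6714,-.0474,.032])[0].astype(int); print(u,v)
a=g[v+3]; print("row",v+3,[(x,int(a[x,0]),int(a[x,2])) for x in list(range(u-32,u-14))+list(range(u+14,u+32))])
a=g[:,u+2]; print("col",u+2,[(y,int(a[y,0]),int(a[y,2])) for y in list(range(v-28,v-8))+list(range(v+14,v+30))])
E
python3 go.py .584 -.181 .15 1.571
```

```text
ee_pos: [0.6654, -0.046, 0.034]
wrist_force: [0.3, -0.7, -0.2]
finger_gap: 0.0752
ee_pos: [0.5551, -0.0666, 0.205]
ee_pos: [0.5559, -0.0659, 0.2041]
269 262
row 265 [(237, 78, 92), (238, 72, 92), (239, 72, 93), (240, 70, 95), (241, 60, 116), (242, 42, 150), (243, 40, 164), (244, 40, 149), (245, 50, 118), (246, 53, 100), (247, 50, 106), (248, 30, 133), (249, 26, 160), (250, 26, 177), (251, 26, 182), (252, 26, 184), (253, 26, 183), (254, 23, 184), (283, 25, 141), (284, 25, 140), (285, 21, 140), (286, 26, 137), (287, 30, 133), (288, 30, 144), (289, 26, 165), (290, 27, 177), (291, 30, 174), (292, 36, 152), (293, 54, 138), (294, 45, 161), (295, 39, 196), (296, 35, 201), (297, 40, 172), (298, 60, 134), (299, 70, 116), (300, 69, 114)]
col 271 [(234, 69, 112), (235, 65, 113), (236, 66, 121), (237, 48, 157), (238, 30, 200), (239, 30, 207), (240, 36, 173), (241, 54, 131), (242, 60, 111), (243, 60, 105), (244, 36, 101), (245, 30, 102), (246, 30, 101), (247, 30, 103), (248, 24, 111), (249, 21, 137), (250, 23, 167), (251, 27, 182), (252, 27, 183), (253, 23, 184), (276, 26, 146), (277, 30, 143), (278, 30, 140), (279, 25, 141), (280, 30, 133), (281, 30, 123), (282, 30, 115), (283, 36, 117), (284, 23, 127), (285, 26, 151), (286, 26, 168), (287, 30, 165), (288, 42, 143), (289, 60, 122), (290, 65, 116), (291, 70, 114)]
turn 0.000 then [-0.0282 -0.1151  0.0542] len 0.130 q7 1.75 t 40.6833
```

Run:
```python
from h import *
c=cam("wrist")
y=lambda u,v,z: onz(c,u,v,z)[1]; x=lambda u,v,z: onz(c,u,v,z)[0]
print("ring y",(y(243,265,.032)+y(295.7,265,.032))/2,"sau y",(y(247.4,265,.048)+y(292.4,265,.048))/2, y(292.4,265,.048)-y(247.4,265,.048))
print("ring x",x(271,238.7,.032)+.035,"sau x from base",x(271,243.6,.032)+.028,"rim top",x(271,248.7,.048)+.028,"rim bot",x(271,288.3,.048)-.028)
```

```text
ring y -0.047624092160568676 sau y -0.04796582748319371 0.055446036354947374
ring x 0.6720844946222444 sau x from base 0.6719338343605928 rim top 0.6703735138095519 rim bot 0.6705035543734262
```

```bash
echo '[[[-0.007,-0.0288,0],0],[[-0.007,-0.0288,0],0],[[-0.007,-0.0288,0.01],0],[[-0.006,-0.0278,0.02],0],[[0,0,0.025],0],[[0,0,0.03],0],[[0,0,0.02],0],[[0,0,0],0],[[0,0,0],0],[[0,0,0],0]]' | python3 drive.py .07 25| sed -n '2p'; echo '[[[0,0,0],0],[[0,0,0],0],[[0,0,0],0]]' | python3 drive.py | sed -n '2p';python3 go.py .583 -.180 .038 1.571
```

```text
ee_pos: [0.5835, -0.1805, 0.1007]
ee_pos: [0.5833, -0.1803, 0.1008]
turn 0.000 then [0.0005 0.0003 0.0628] len 0.063 q7 2.02 t 41.7667
```

```bash
echo '[[[0,0,0.03],0],[[0,0,0.02],0],[[0,0,0.0125],0],[[0,0,0],0],[[0,0,0],0],[[0,0,0],0]]' | python3 drive.py | sed -n '2p;4p';echo '[[[0,0,0],0],[[0,0,0],0],[[0,0,0],0],[[0,0,0],0],[[0,0,0],0],[[0,0,0],0]]' | python3 drive.py .04 30| sed -n '2p;4,6p'; echo '[[[0,0,-0.01],0],[[0,0,-0.03],0],[[0,0,-0.04],0],[[0,0,-0.03],0],[[0,0,0],0],[[0,0,0],0],[[0,0,0],0]]' | python3 drive.py | sed -n '2p;4,6p'
python3 - <<'E'
from h import *
c,im=snap("wrist","w14.png"); g=cv2.cvtColor(im,cv2.COLOR_RGB2HSV)
o=r.get_obs();p=np.array(o["ee_pos"]);M=R.from_rotvec(o["orientation"]).as_matrix()
print([(v,int(g[v,254,0]),int(g[v,254,2])) for v in range(180,334,2)])
for v in range(200,330,10): print(v,(M.T@(onz(c,254.5,v,p[2]+.020)-p))[0].round(4),end=' ')
E
python3 go.py .67 -.046 .13 1.571
```

```text
ee_pos: [0.5834, -0.1807, 0.0381]
wrist_force: [0.1, 0.1, -0.8]
ee_pos: [0.5838, -0.1807, 0.0386]
wrist_force: [-1.7, -0.4, 5.9]
finger_gap: 0.0472
grip_force: 29.9
ee_pos: [0.5822, -0.1798, 0.147]
wrist_force: [0.4, 0.8, -1.7]
finger_gap: 0.0475
grip_force: 31.5
[(180, 110, 203), (182, 115, 202), (184, 115, 204), (186, 111, 203), (188, 115, 203), (190, 115, 205), (192, 110, 208), (194, 115, 207), (196, 113, 207), (198, 111, 207), (200, 113, 204), (202, 115, 204), (204, 110, 200), (206, 102, 193), (208, 60, 132), (210, 30, 99), (212, 24, 100), (214, 24, 106), (216, 24, 109), (218, 24, 109), (220, 24, 109), (222, 24, 109), (224, 24, 109), (226, 24, 109), (228, 25, 122), (230, 26, 149), (232, 23, 150), (234, 30, 145), (236, 26, 149), (238, 26, 149), (240, 26, 149), (242, 26, 149), (244, 26, 146), (246, 25, 122), (248, 24, 118), (250, 25, 117), (252, 25, 118), (254, 30, 118), (256, 30, 117), (258, 24, 118), (260, 24, 119), (262, 24, 119), (264, 25, 119), (266, 25, 120), (268, 24, 120), (270, 30, 120), (272, 24, 121), (274, 30, 124), (276, 25, 139), (278, 30, 148), (280, 23, 151), (282, 21, 150), (284, 30, 135), (286, 24, 116), (288, 20, 115), (290, 24, 113), (292, 24, 112), (294, 24, 111), (296, 18, 112), (298, 24, 111), (300, 24, 110), (302, 24, 109), (304, 25, 110), (306, 25, 133), (308, 23, 184), (310, 22, 194), (312, 15, 204), (314, 15, 207), (316, 15, 198), (318, 15, 192), (320, 15, 191), (322, 15, 188), (324, 14, 171), (326, 12, 151), (328, 15, 163), (330, 15, 171), (332, 15, 172)]
200 0.0347 210 0.0297 220 0.0246 230 0.0193 240 0.014 250 0.0085 260 0.0028 270 -0.003 280 -0.0089 290 -0.0149 300 -0.0212 310 -0.0275 320 -0.0341 turn 0.000 then [-0.0883  0.1337  0.0161] len 0.161 q7 2.00 t 43.4
```

Run:
```python
from h import *
c=cam("wrist");o=r.get_obs();p=np.array(o["ee_pos"]);M=R.from_rotvec(o["orientation"]).as_matrix()
for n,x,h in(("rimF",.025,.0194),("rimFin",.021,.0194),("colbot",.025,-.0015),("cone",.02,-.0025),("foot",.015,-.0385),("rimB",-.025,.0194),("rimBin",-.021,.0194),("floorF",.012,-.033),("floorB",-.012,-.033)):
    print(n,proj(c,p+M@np.array([x,0,-h]))[0].round(1))
im=np.load('pics/w14.png.npy'); g=cv2.cvtColor(im,cv2.COLOR_RGB2HSV)
for v in range(200,312,6): print(v,''.join('#' if (18<=g[v,u,0]<=40 and g[v,u,2]>135) else 'o' if 18<=g[v,u,0]<=40 and g[v,u,2]>85 else '.' for u in range(190,320,2)))
```

```text
rimF [257.6 220.1]
rimFin [257.6 227.8]
colbot [257.1 205.3]
cone [257.1 213.1]
foot [256.5 200.7]
rimB [257.2 306.9]
rimBin [257.2 300.6]
floorF [256.5 207.5]
floorB [256.4 239.7]
200 .................................................................
206 .................................................................
212 .........................oooooooooooo............................
218 ......................ooooooooooooooooooo........................
224 ..................oooooooooooooooooooooooooooo...................
230 ...............oooooooooooooo#######ooooooooooooo................
236 .............ooooooo#########################oooooo..............
242 ...........oooo#####ooooooo#########ooooooooo####ooo.............
248 ...........oo######ooooooooooooooooooooooooooo######o............
254 ..........o#########ooooooooooooooooooooooooo####oo###o..........
260 .........o###o######oooooooooooooooooooooooo#####ooo###o.........
266 .........############ooooooooooooooooooooo######ooooo##o.........
272 .........####oooo######ooooooooooooooo#######oooooooo##o.........
278 .........####ooooooooo####################ooooooooooo#o..........
284 .........o####ooooooooooooooooooooooooooooooooooooo####..........
290 ...........#####ooooooooooooooooooooooooooooooooo####............
296 .............#####oooooooooooooooooooooooooooo#####..............
302 .................######oooooooooooooooooo#######.................
308 .......................###################.......................
```

```bash
echo '[[[-0.014,0.0223,0],0],[[-0.014,0.0223,0],0],[[-0.014,0.0223,0],0],[[-0.014,0.0223,0],0],[[-0.014,0.0223,0],0],[[-0.014,0.0222,0],0],[[0,0,0],0],[[0,0,0],0],[[0,0,0],0],[[0,0,0],0]]' | python3 drive.py | sed -n '2p;4p'; python3 go.py .6658 -.046 .09 1.571
```

```text
ee_pos: [0.6655, -0.0482, 0.1461]
wrist_force: [-0.2, -0.8, -1.6]
turn -0.002 then [-0.0004  0.0022  0.0561] len 0.056 q7 1.77 t 44.2333
```

```bash
echo '[[[-0.0004,0.0022,0.03],0],[[0,0,0.02],0],[[0,0,0.006],0],[[0,0,0],0],[[0,0,0],0],[[0,0,0],0],[[0,0,0],0]]' | python3 drive.py | sed -n '2p;4p'; python3 go.py .6658 -.046 .078 1.571
```

```text
ee_pos: [0.6679, -0.0448, 0.0925]
wrist_force: [-0.6, 0.5, -1.4]
turn -0.000 then [ 0.0021 -0.0012  0.0145] len 0.015 q7 1.79 t 44.8167
```

```bash
echo '[[[0.0021,-0.0012,0.004],0],[[0,0,0.004],0],[[0,0,0.003],0],[[0,0,0.002],0],[[0,0,0],0],[[0,0,0],0],[[0,0,0],0]]' | python3 drive.py | sed -n '2p;4p'; echo '[[[0,0,0.0015],0],[[0,0,0],0],[[0,0,0],0]]' | python3 drive.py | sed -n '2p;4p'
```

```text
ee_pos: [0.665, -0.0455, 0.078]
wrist_force: [-0.4, -0.7, -1.7]
ee_pos: [0.6652, -0.0456, 0.0768]
wrist_force: [-0.5, -1.2, 1.6]
```

```bash
echo '[[[0,0,0.0005],0],[[0,0,0],0],[[0,0,0],0],[[0,0,0],0]]' | python3 drive.py | sed -n '2p;4p'; echo '[[[0,0,0],0],[[0,0,0],0],[[0,0,0],0],[[0,0,0],0],[[0,0,0],0]]' | python3 drive.py .07| sed -n '2p;4,5p'; echo '[[[0,0,-0.02],0],[[0,0,-0.04],0],[[0,0,-0.04],0],[[0,0,-0.04],0],[[0.02,-0.03,0],0],[[0.02,-0.03,0],0],[[0.02,-0.03,0],0],[[0.02,-0.03,0],0],[[0,0,0],0],[[0,0,0],0]]' | python3 drive.py .085 | sed -n '2p'; python3 go.py .5575 -.287 .12 1.571
```

```text
ee_pos: [0.6654, -0.0456, 0.0767]
wrist_force: [-0.7, -0.0, 6.0]
ee_pos: [0.6647, -0.0455, 0.0757]
wrist_force: [0.2, 1.0, -0.5]
finger_gap: 0.0699
ee_pos: [0.5836, -0.1682, 0.2165]
turn -0.005 then [ 0.0262 -0.1187  0.0965] len 0.155 q7 1.95 t 47.2333
```

```bash
echo '[[[0.0065,-0.0298,0],-0.002],[[0.0065,-0.0298,0],0],[[0.0065,-0.0298,0.02],0],[[0.0065,-0.0298,0.03],0],[[0,0,0.03],0],[[0,0,0.015],0],[[0,0,0],0],[[0,0,0],0],[[0,0,0],0],[[0,0,0],0]]' | python3 drive.py .085 30 | sed -n '2p'; python3 go.py .5575 -.2875 .052 1.571
python3 - <<'E'
from h import *
c,im=snap("wrist","w15.png"); g=cv2.cvtColor(im,cv2.COLOR_RGB2HSV)
for v in range(200,330,8): print(v,''.join('#' if (18<=g[v,u,0]<=40 and g[v,u,2]>135) else 'o' if 18<=g[v,u,0]<=40 and g[v,u,2]>85 else '.' for u in range(150,360,3)))
E
```

```text
ee_pos: [0.5607, -0.2836, 0.1233]
turn 0.003 then [ 0.0034 -0.0038  0.0713] len 0.072 q7 2.21 t 48.0667
200 ..................#####o....ooooooooooooooo##.........................
208 .................##o###oo..ooooooooooooooooo#.........................
216 ..................#oo###o.oooooooooooooooooo#.........................
224 ..................##ooo##oooooooooooooooooo##.........................
232 ....................##oooooooo#oo#ooooooo##...........................
240 ......................###ooooooooooooo###.............................
248 ............................#######...................................
256 ......................................................................
264 ......................................................................
272 ......................................................................
280 ......................................................................
288 ......................................................................
296 ......................................................................
304 ......................................................................
312 ......................................................................
320 ......................................................................
328 ......................................................................
```

```bash
echo '[[[0.0034,-0.0038,0],0.003],[[0,0,0],0],[[0,0,0],0],[[0,0,0],0]]' | python3 drive.py| sed -n '2p'
python3 - <<'E'
from h import *
c,im=snap("wrist","w16.png"); g=cv2.cvtColor(im,cv2.COLOR_RGB2HSV)
m=((g[:,:,0]>=18)&(g[:,:,0]<=40)&(g[:,:,2]>85)).astype(np.uint8); m[:, :180]=0; m[:,330:]=0; m[275:]=0
P=[]
n,l,s,ce=cv2.connectedComponentsWithStats(m); 
for i in range(1,n):
  if s[i,4]>800: print(s[i]); x,y,w,h=s[i,:4]; 
  if s[i,4]>800: print(onz(c,x,y+h-.5-w/2.2,.072),onz(c,x+w,y+h-w/2.2,.072),onz(c,x+w/2,y+h,.072))
E
python3 go.py .5575 -.2875 .052 1.571
```

```text
ee_pos: [0.5559, -0.288, 0.1221]
[ 207  173   84   84 5195]
[ 0.55889625 -0.32492263  0.072     ] [ 0.55932183 -0.26190171  0.072     ] [ 0.59171151 -0.29361168  0.072     ]
turn -0.001 then [-0.0015  0.0003  0.07  ] len 0.070 q7 2.21 t 48.5
```

```bash
echo '[[[-0.001,-0.001,0.03],0],[[0,0,0.025],0],[[0,0,0.012],0],[[0,0,0],0],[[0,0,0],0],[[0,0,0],0],[[0,0,0],0]]' | python3 drive.py | sed -n '2p;4p'; python3 go.py .557 -.289 .052 1.571; echo '[[[0,0,0],0],[[0,0,0],0],[[0,0,0],0],[[0,0,0],0],[[0,0,0],0],[[0,0,0],0]]' | python3 drive.py .055 35| sed -n '2p;4,6p'
```

```text
ee_pos: [0.5578, -0.2894, 0.0562]
wrist_force: [-0.4, -0.4, -0.1]
turn -0.001 then [0.0008 0.0004 0.0042] len 0.004 q7 2.25 t 49.0833
ee_pos: [0.558, -0.2894, 0.0565]
wrist_force: [-1.5, 0.5, 7.9]
finger_gap: 0.0612
grip_force: 36.1
```

```bash
echo '[[[0,0,-0.01],0],[[0,0,-0.03],0],[[0,0,-0.04],0],[[0,0,-0.035],0],[[0,0,0],0],[[0,0,0],0],[[0,0,0],0]]' | python3 drive.py | sed -n '2p;4,6p'
python3 - <<'E'
from h import *
c,im=snap("wrist","w17.png"); g=cv2.cvtColor(im,cv2.COLOR_RGB2HSV)
for v in range(190,330,5): print(v,''.join('#' if (18<=g[v,u,0]<=40 and g[v,u,2]>135) else 'o' if 18<=g[v,u,0]<=40 and g[v,u,2]>85 else '.' for u in range(180,330,3)))
o=r.get_obs();p=np.array(o["ee_pos"]);M=R.from_rotvec(o["orientation"]).as_matrix()
for v in range(200,330,10): print(v,(M.T@(onz(c,254.5,v,p[2]+.0155)-p))[0].round(4),end=' ')
E
python3 go.py .612 .0371 .16 1.571
```

```text
ee_pos: [0.5564, -0.2882, 0.1693]
wrist_force: [-0.2, 0.9, -2.8]
finger_gap: 0.061
grip_force: 39.3
190 ..................................................
195 ...................oooooooooo.....................
200 ..................ooooooooooooo...................
205 ...............ooooooooooooooooooo................
210 .............oooooooooooooooooooooooo.............
215 ...........oooooo####ooooooooo###oooooo...........
220 ..........oooo##oooo###########oooo###oo..........
225 .........ooo#ooo.o###o########oooooo####o.........
230 ........oo#oooo..oo##########ooooooooo####........
235 .......oo#oooo...ooooo#####ooooooooooo#o##o.......
240 .......######oo.oooooooooooooooooooooo##oooo......
245 ......o#o####oo.oooooooooooooooooooooo##oooo......
250 ......#oo###oooooooooooooooooooooooooo##ooooo.....
255 .....o##o###oooooooooooooooooooooooooo#oooooo.....
260 .....###oo###oooooooooooooooooooooooo##oooooo.....
265 .....o##oo####oooooooooooooooooooooo##ooooo#......
270 .....o##oooo###ooooooooooooooooooo##oooooooo......
275 .....o##ooooo####ooooooooooooooo###ooooooo#o......
280 ......###ooooooooooooooooooo####ooooooooo###......
285 .......###oooooooooooo######ooooooooooooo##.......
290 ........###oooooooooooooooooooooooooooo###........
295 .........###ooooooooooooooooooooooooo###..........
300 ...........###ooooooooooooooooooooo####...........
305 .............####ooooooooooooooo####..............
310 ................#################.................
315 ..................................................
320 ..................................................
325 ..................................................
200 0.0332 210 0.028 220 0.0227 230 0.0173 240 0.0117 250 0.006 260 0.0001 270 -0.0058 280 -0.012 290 -0.0183 300 -0.0247 310 -0.0313 320 -0.0381 turn -0.001 then [-0.0561  0.325   0.0088] len 0.330 q7 2.19 t 50.2167
```

```bash
echo '[[[-0.0062,0.0325,-0.02],0],[[-0.0062,0.0361,0],0],[[-0.0062,0.0361,0],0],[[-0.0062,0.0361,0],0],[[-0.0062,0.0361,0],0],[[-0.0062,0.0361,0],0],[[-0.0062,0.0361,0],0],[[-0.0062,0.0361,0],0],[[-0.0062,0.0361,0],0],[[0,0,0],0]]' | python3 drive.py | sed -n '2p;4p'; echo '[[[0,0,0],0],[[0,0,0],0],[[0,0,0],0],[[0,0,0],0]]' | python3 drive.py | sed -n '2p'; python3 go.py .612 .0371 .12 1.571
```

```text
ee_pos: [0.6125, 0.0433, 0.1871]
wrist_force: [0.2, 2.0, -2.6]
ee_pos: [0.6125, 0.0305, 0.1893]
turn -0.004 then [0.0005 0.0067 0.0693] len 0.070 q7 1.62 t 51.3833
```

```bash
echo '[[[0,0.0067,0.03],-0.002],[[0,0,0.03],0],[[0,0,0.015],0],[[0,0,0],0],[[0,0,0],0],[[0,0,0],0],[[0,0,0],0]]' | python3 drive.py | sed -n '2p;4p'; python3 go.py .612 .0371 .098 1.571
```

```text
ee_pos: [0.6141, 0.0386, 0.1165]
wrist_force: [-0.3, -0.2, -3.0]
turn 0.000 then [ 0.0021 -0.0015  0.0185] len 0.019 q7 1.64 t 51.9667
```

Expected contact is at TCP z of about 0.0945.

```bash
echo '[[[0.0021,-0.0015,0.008],0],[[0,0,0.006],0],[[0,0,0.003],0],[[0,0,0],0],[[0,0,0],0],[[0,0,0],0],[[0,0,0],0]]' | python3 drive.py | sed -n '2p;4p'; python3 go.py .612 .0371 .0945 1.571;  echo '[[[0,0,0.0015],0],[[0,0,0],0],[[0,0,0],0]]' | python3 drive.py | sed -n '2p;4p'
```

```text
ee_pos: [0.6111, 0.0377, 0.098]
wrist_force: [0.1, 0.9, -2.2]
turn 0.001 then [-0.0009 -0.0006  0.0035] len 0.004 q7 1.65 t 52.55
ee_pos: [0.6108, 0.0377, 0.0962]
wrist_force: [0.2, -0.1, -2.1]
```

```bash
echo '[[[-0.001,-0.0005,0.0015],0],[[0,0,0],0],[[0,0,0],0]]' | python3 drive.py | sed -n '2p;4p';  echo '[[[0,0,0.0008],0],[[0,0,0],0],[[0,0,0],0]]' | python3 drive.py | sed -n '2p;4p'
```

```text
ee_pos: [0.612, 0.0372, 0.0948]
wrist_force: [0.3, 0.3, -1.7]
ee_pos: [0.6124, 0.0372, 0.0946]
wrist_force: [-0.4, 0.1, 3.6]
```

Contact as expected. Release, rise, back off and look.

```bash
echo '[[[0,0,0],0],[[0,0,0],0],[[0,0,0],0],[[0,0,0],0],[[0,0,0],0]]' | python3 drive.py .085| sed -n '2p;4,5p'; echo '[[[0,0,-0.02],0],[[0,0,-0.04],0],[[0,0,-0.04],0],[[0,0,-0.03],0],[[0.04,0,0],0],[[0.04,0,0],0],[[0.04,0,0],0],[[0.04,-0.02,0],0],[[0.0,-0.02,0],0],[[0,0,0],0]]' | python3 drive.py | sed -n '2p'; echo '[[[0,-0.03,0],0],[[0,-0.03,0],0],[[0,0,0],0],[[0,0,0],0],[[0,0,0],0],[[0,0,0],0]]' | python3 drive.py | sed -n '2p'
python3 - <<'E'
from h import *; from m import dibbers
c,im=snap("wrist","w18.png"); ct,t=snap("top","t18.png"); cs,s=snap("scene","s18.png")
def crop(c,im,P,h,w,W,H):
    x,y=proj(c,P)[0].astype(int); y0=min(max(0,y-h),384-2*h);x0=min(max(0,x-w),512-2*w); print(x0,y0)
    return cv2.resize(im[y0:y0+2*h,x0:x0+2*w,::-1],(W,H),interpolation=cv2.INTER_CUBIC)
A=crop(c,im,[.64,-.005,.07],75,100,400,300); B=crop(cs,s,[.64,-.005,.06],45,60,400,300)
C=crop(cs,s,[.52,.26,.03],45,60,400,300); D=crop(ct,t,[.6,.1,.03],75,100,400,300)
cv2.imwrite('pics/v18.png',np.vstack([np.hstack([A,B]),np.hstack([C,D])]))
for d in dibbers(ct,t,.034): print(d)
E
```

```text
ee_pos: [0.6117, 0.0371, 0.0938]
wrist_force: [-0.7, -0.2, 0.8]
finger_gap: 0.0848
ee_pos: [0.4527, -0.0048, 0.2245]
ee_pos: [0.455, -0.0607, 0.2238]
197 234
233 153
230 113
112 102
(array([0.51717408, 0.20404271]), np.float64(-3.093208447997901), np.float64(0.20182674944426698))
(array([0.51264138, 0.32433821]), np.float64(0.04878705989660067), np.float64(0.20065461263424575))
```

View pics/v18.png

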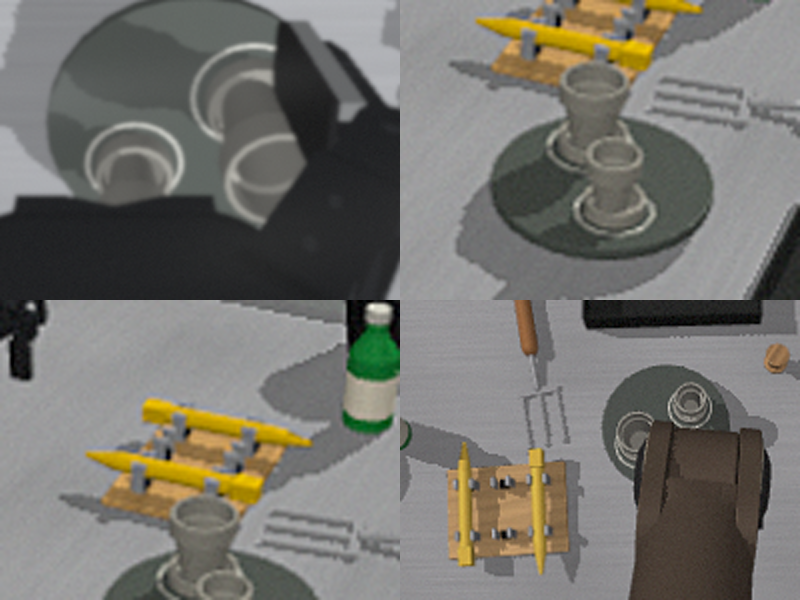

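The montage shows both pots upright in their saucers inside the rings: the scene crop has them at (594,100) and (614,165). Both dibbers are down in the clips and the middle place is empty. Handing in.

```bash
python3 -c "
from workcell import r
print(r.job_done())"
```

```text
the job is handed in; nothing more can be done
None
```

The job is handed in at about 55 s of 210 s. Both saucers lie in their own rings, each pot stands upright on its saucer, and both dibbers present are snapped home and centred in the two end clip places. I saw no third dibber in the pictures.

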